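Five-turn rub test and light-table comparison

ROBOT

A 6-joint arm with a two-finger parallel gripper is mounted at the origin on the work surface. World frame = base frame: x ahead of the robot, y to its left, z up, the work surface at z = 0. Lengths are in m, angles in rad, forces in N, time in s.
With the tool pointing down it reaches from about 0.35 to 0.775 m from the base axis. Payload 7.3 kg.
Tool frame: the origin (TCP) lies at the very end of the fingers, on their centre line; the grasp point (between the pads) lies 19 mm behind it; z points along the fingers, y is the line along which they close (so a half turn about z gives the same grasp; the last joint's range is limited). The gripper opens to 92 mm and grips with 3 to 60 N. Pads are 19 mm wide; open, the fingers measure 130 mm over their backs; the gripper's body (75 mm by 190 mm) begins 47 mm behind the grasp point.
Start: joints at [-1.438, 0.342, 1.524, -0, 1.275, -0.146], TCP at [0.145, -0.505, 0.227] pointing down, gripper open.
Joint ranges: [-2.53, 2.53], [-0.77, 2.02], [0.04, 2.7], [-1, 4.14], [0.28, 2.66], [-3.11, 3.11]. Speed limits (rad/s): [2.57, 2.57, 3.14, 3.14, 3.14, 3.14].

INTERFACE

Orientations are given as [roll, pitch, yaw] about the fixed x, y, z axes, in that order (R = Rz(yaw) Ry(pitch) Rx(roll)).
In Python, from cell import robot gives the robot as it stands. The module is installed in compiled form; this text tells all that it offers.
- The arm moves only by the tool arm_command, never from a script. Its argument "moves" is a list of rows, each a list of 3 entries, a list of its own where there are three numbers: the shift along the tool's x, y, z in m, then the turn, a rotation vector about the tool's x, y, z in rad, then the finger opening in m, from 0 to 0.0918. In form: [[[dx, dy, dz], [ax, ay, az], claw], ...]. A call has exactly 5 rows; each row is the pose to reach, as a shift and turn from the pose commanded when the call began, along the tool's axes at that moment; what a row does not reach only later rows make up. A row lasts 1/10 s, in which the tool goes at most 50 mm and 8.59 degrees, less where a joint would pass 70% of its speed; a pose out of reach is approached as far as the arm can. A call with a gripper value outside its range is refused whole. The fingers move at their own pace and stop on an object; "squeeze" is the grip in N (left out, the last holds). Time passes only in rows, so rows that repeat a pose let the fingers close, or fill a call up. It gives the time, the measured TCP pose, the force, the opening and the grip force at its end, in the units of the state.
- robot.observe(): the state, without advancing time (a new reading comes with each control period).
- robot.read_camera(name): name is "side" or "top" or "wrist"; returns the picture (384x512x3 uint8, red, green, blue); there is no depth.
- robot.camera_model(name): a dict with "fx", "fy", "cx", "cy" (pixels), "k1" (the pictures are not rectified: a ray, as slopes to the right and down, at radius r is drawn at 1 + k1 r^2 times it, then the intrinsics apply), "R" (3x3) and "t" (3): a world point X has camera coordinates R X + t. Camera axes: x right, y down, z forward; pixel columns grow to the right and rows downward; lengths in m; the calibration is good to about 2 mm. A picture is of the moment at which its call begins: read the wrist's pose just before it. camera_model takes no time and is no camera call; for the wrist camera it gives the pose at the moment of the call.
- robot.hand_in(): hands the job in; it is judged then, once.
The state is a dict: "time": time; "qpos": joint angles; "qvel": joint speeds; "joint_efforts": joint torques, N m; "tool_pos": TCP position; "tool_rot": TCP orientation; "contact_force": force on the tool from outside, world axes, zero at the start; "torque": the same for the moment, N m; "opening": finger opening in m; "grip_force": force on a finger pad.
Only numpy, scipy, OpenCV 4.12 (cv2) and the standard library are available. Lean on these libraries where they do the work, as an engineer would, in place of code of your own. Each camera call takes 0.05 s, during which the arm holds its last target. There are 200 camera calls.

TASK

Rub-test the long plaque: tip the rub arm back, lay the plaque in the nest of the rub tester's bed, lower the rub finger onto it, give the crank exactly five full turns in one direction (handle back at the top where it began), and tip the arm back again. Then lay the rubbed plaque and every short control plaque flat on the lit panel of the light table, none on top of another, and roll the dimmer wheel up to full brightness; leave the crank at its five turns, the arm tipped back, and the T-key, tape roll and thread cone where they are.

Things in the scene. Friction and masses are not known exactly. Their poses are not given: they have to be found in the camera images.
- rub_tester: Hand-cranked rub tester (crockmeter), fixed: grey base 500 x 130 mm, top 35 mm above the bench, origin under its middle, x along its length from the specimen bed (near end) to the drive (far end), y towards the crank side (robot's left). Two white bearing cheeks, 160 mm high, 75 mm long, 102 mm over their outsides, stand about the crank axis.
- nest (a point): Centre of the bed surface, 70 mm above the bench, 160 mm before the machine's origin, axes as the machine. The bed bar is 40 mm wide; end stops and four side lugs, 6 mm higher than it, make a nest 148 x 54 mm for the long plaque, whose origin belongs here. In the middle the long sides are free of lugs for 96 mm, so fingers can reach down beside the plaque.
- rub_arm (a joint): Rub arm, rad: 0 = level, its rub finger (16 mm peg) on the plaque in the nest; -0.07 = on its stop, bed empty (at the start); grows as the free end is lifted up and back off the bed, stop at 1.85. Below about 1.3 it falls back; beyond 1.5 it stays tipped back. 150 mm from pivot to finger, 450 g, with a weight 40 mm dia x 30 mm on top of the free end; pivot axis along the machine's y.
- rub_pivot (a point): Pivot of the rub arm, on the machine's centre line, 120 mm above the bench; it shuttles 100 mm along the machine with the crank (rearmost at the start and after every full turn).
- lift_bar (a point): Grip point, middle of the lifting bar of the rub arm: a revolving steel sleeve, 16 mm dia, 86 mm long, parallel to the machine's y, at the free end of the arm on the crank side. 65 mm from the machine's centre line and 150 mm from the pivot axis, level with it when the arm is level. It spins freely, so the gripper need not turn as the arm swings.
- crank (a joint): Crank angle, rad, counted on through all turns; 0 at the start, handle straight up. Positive: the handle goes from the top towards the far (drive) end, then down. One turn is 6.283; the machine has no counter. Stays where left (friction 0.18 N m plus rubbing drag) and drives the rub arm to and fro.
- crank_axis (a point): Point on the crank axis, 120 mm above the bench, 60 mm beyond the machine's origin and 125 mm to the crank side, in the plane in which the middle of the handle circles. The axis is along the machine's y.
- crank_grip (a point): Middle of the crank handle: a black revolving grip 22 mm in diameter and 95 mm long, parallel to the crank axis, 60 mm from it. Can be pinched from above at any crank angle; the crank arm is 60 mm from this point towards the machine. It spins freely, so the gripper need not turn with the crank.
- light_table: Light table, fixed: grey case 300 x 220 x 45 mm high, origin under its middle, x away from the robot, y to the robot's left. The white lit panel, 270 x 160 mm, is flush with its top; the strip on its right (-y) side carries the dimmer wheel.
- panel (a point): Centre of the lit panel, 45 mm above the bench; x along its 270 mm side, y along its 160 mm side.
- dimmer (a joint): Dimmer edge wheel, rad: grows (brighter) as its top is rolled towards the light table's +x (away from the robot); full brightness is at the stop, 3.1, when the white line on its rim is uppermost. Stays where left (friction 0.03 N m).
- wheel_crest (a point): Top of the dimmer wheel's rim (point fixed to the case), 70 mm nearer the robot than the table's centre and 84 mm to its right: black ribbed wheel, 48 mm dia (ribs 1.6 mm more), 12 mm wide, axis along the light table's y, standing 9 mm out of a slot 46 x 19 mm in the control strip.
- plaque_long: Smoke-grey plastic test plaque, 140 x 46 x 10 mm, 80 g, origin at the centre of its underside, x along its length, z up. Lies flat on the bench at the start. The only long one: the specimen to be rubbed.
- control_a: Smoke-grey plastic test plaque, 80 x 46 x 10 mm, 50 g, origin at the centre of its underside, x along its length, z up. Lies flat on the bench at the start. A short unrubbed control; there are one to three of them (absent ones give None).
- control_b: Smoke-grey plastic test plaque, 80 x 46 x 10 mm, 50 g, origin at the centre of its underside, x along its length, z up. Lies flat on the bench at the start. A short unrubbed control; there are one to three of them (absent ones give None).
- control_c: Smoke-grey plastic test plaque, 80 x 46 x 10 mm, 50 g, origin at the centre of its underside, x along its length, z up. Lies flat on the bench at the start. A short unrubbed control; there are one to three of them (absent ones give None).
- tommy_key: Steel T-key, 12 mm bar 122 mm long, lying on the bench among the plaques. Not to be moved.
- tape_roll: Roll of paper tape, 90 mm dia, 25 mm high, lying flat. Not to be moved.
- thread_cone: Grey cone of thread, 76 mm dia at the foot, 145 mm high, standing. Not to be moved.
Mind the look-alikes: they are no part of the job. What is shaped like the control_c but pink is not meant. What is shaped like the control_a but brown or orange is not meant.

How it is judged:
By the outcome, as a careful person would: the job done as asked, in the order asked, and still so for the second after the job is handed in, with the robot touching nothing.
Of control_a, control_b, control_c only 1 to 3 are there at a start; the rules pass over those that are not, and their reading is None.
At some moment in a run one of control_a, control_b, control_c may be knocked a few centimetres aside while the robot is not near it.
Once in a run the grip may slacken for a moment while it holds something.
It also fails if it takes over 210 s, if anything falls off the work surface, if the arm or the gripper's body presses on something with over 40 N, if the wrist force passes 120 N, or if a joint passes its speed limit or range.

## Working session

There is one attempt and no reset: what is moved stays moved. The work goes in short steps, Python scripts to look and compute and a tool call to move; the robot and the scene stay as the last step left them, time stands still between calls to the robot, and variables do not carry over. Pictures are saved under pics/ and viewed, at most 14 in all, crops included, and the job is handed in when it is done.

Besides the shell and the picture viewer there is one more tool, called after "Emit:" as name(argument=value, ...) on one line, values as JSON. arm_command: Moves the arm, as the interface text tells. Its arguments: {"type":"object","properties":{"moves":{"type":"array"},"squeeze":{"type":"number"}},"required":["moves"]}

```bash
mkdir -p pics
python3 - <<'E'
from cell import robot
import cv2,numpy as np
print(robot.observe())
for n in("top","side"):
    im=robot.read_camera(n);m=robot.camera_model(n);print(n,m)
    cv2.imwrite(f"pics/{n}0.png",cv2.resize(im[:,:,::-1],(800,600),interpolation=cv2.INTER_CUBIC))
print(robot.camera_model("wrist"))
E
```

```text
{'time': 0.0, 'qpos': array([-1.43798956e+00,  3.42745241e-01,  1.52504960e+00,  9.37067420e-06,
        1.27536962e+00, -1.45990574e-01]), 'qvel': array([ 1.76576845e-04, -1.55226733e-04,  9.35166394e-05, -3.92399911e-04,
       -8.95499602e-05,  1.20205636e-03]), 'joint_efforts': array([ 2.26861830e-04, -4.31240916e+01, -2.44219261e+01,  7.17903790e-02,
        5.59670012e-02, -1.20004215e-04]), 'tool_pos': array([ 0.14445343, -0.50430597,  0.2260219 ]), 'tool_rot': array([-3.14003887e+00, -2.37519219e-04,  2.78794425e-01]), 'contact_force': array([-0.38871295, -0.7787531 , -0.13336305]), 'torque': array([-0.01896812,  0.01457302,  0.02251321]), 'grip_force': 0.0, 'opening': 0.09230238593919676}
top {'fx': 446.53201604874613, 'fy': 446.53201604874613, 'cx': 254.9454606876871, 'cy': 198.43303894569502, 'k1': -0.06054586021983964, 'R': array([[-0.02521695, -0.99965907, -0.00677165],
       [-0.98151574,  0.02604362, -0.18960109],
       [ 0.1897128 ,  0.00186532, -0.98183785]]), 't': array([0.0239317 , 0.5373532 , 1.20852851])}
side {'fx': 409.6480840148557, 'fy': 409.6480840148557, 'cx': 254.04583708995443, 'cy': 187.4647959634248, 'k1': -0.15038485951259337, 'R': array([[-0.99146339, -0.12892874,  0.01943536],
       [-0.08002184,  0.48401032, -0.87139573],
       [ 0.10294104, -0.86551221, -0.49019563]]), 't': array([0.50755045, 0.15028483, 1.29953061])}
{'fx': 279.0119006562327, 'fy': 279.0119006562327, 'cx': 256.5926260056343, 'cy': 193.86408782063083, 'k1': -0.027673579127250648, 'R': array([[ 0.27551694, -0.96129335, -0.00234827],
       [-0.91758464, -0.26371624,  0.29747633],
       [-0.28658129, -0.07980504, -0.95472631]]), 't': array([-0.52523238, -0.03788275,  0.39286905])}
```

View pics/top0.png

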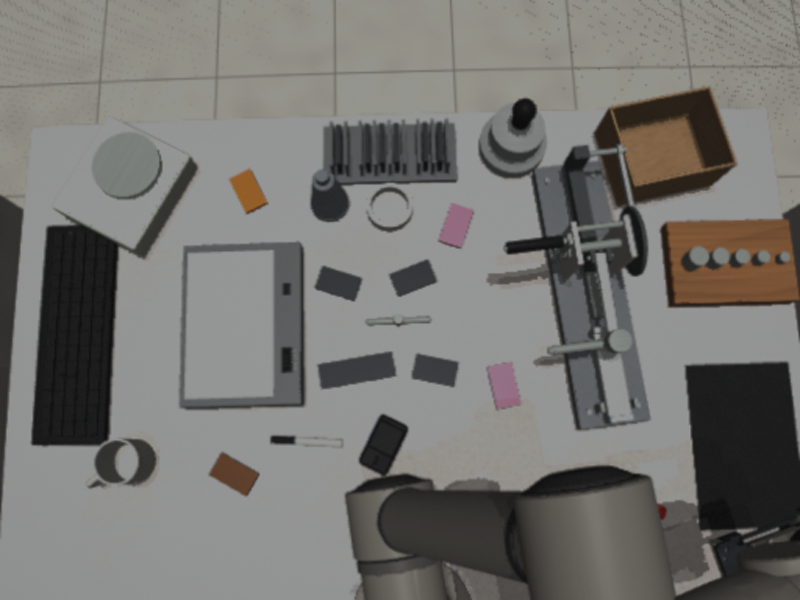

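View pics/side0.png

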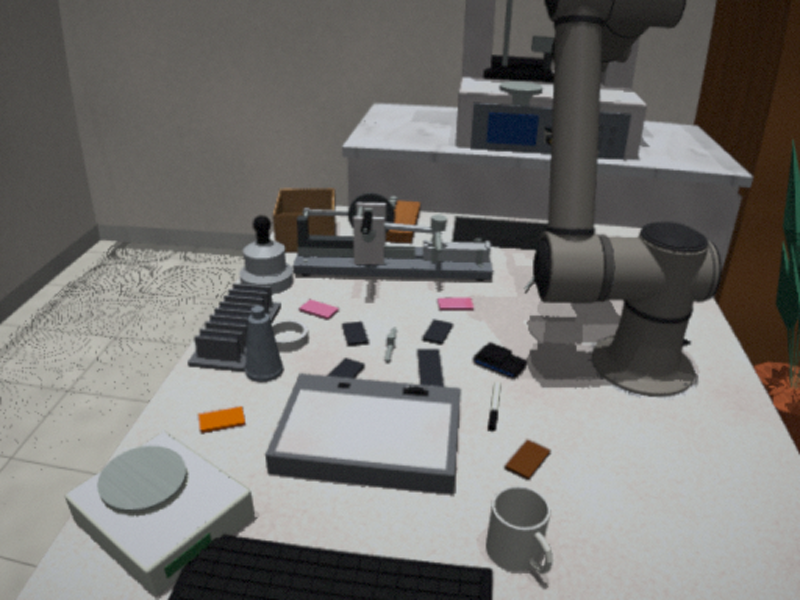

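The top view shows the long plaque at about (357,370), controls at (338,283), (413,278) and (435,370), the T-key at (398,320), the light table at (242,325) and the machine running from (612,425) to (565,168). Next, world positions.

```bash
cat > h.py <<'E'
from cell import robot
import cv2,numpy as np
from scipy.spatial.transform import Rotation as Ro
def K(m): return np.array([[m['fx'],0,m['cx']],[0,m['fy'],m['cy']],[0,0,1.]]),np.array([m['k1'],0,0,0,0.])
def p2w(m,uv,z,s=1.,off=(0,0)):
    """pixels (in picture enlarged by s, cropped at off) -> world xy at height z"""
    uv=(np.atleast_2d(np.array(uv,float))+.5)/s-.5+np.array(off)
    k,d=K(m); n=cv2.undistortPoints(uv[:,None],k,d)[:,0]
    r=np.c_[n,np.ones(len(n))]@m['R']; c=-m['R'].T@m['t']
    return (c+r*((z-c[2])/r[:,2])[:,None])[:,:2]
def w2p(m,X):
    k,d=K(m); return cv2.projectPoints(np.atleast_2d(np.array(X,float)),cv2.Rodrigues(m['R'])[0],m['t'],k,d)[0][:,0]
def tool(): 
    o=robot.observe(); return o['tool_pos'],Ro.from_euler('xyz',o['tool_rot'])
def delta(target,yaw):
    "shift in tool axes and turn to pose pointing down with yaw (mod pi)"
    p,R=tool(); best=None
    for y in (yaw,yaw+np.pi):
        w=(R.inv()*Ro.from_euler('xyz',[np.pi,0,y])).as_rotvec()
        if best is None or np.linalg.norm(w)<np.linalg.norm(best): best=w
    return R.inv().apply(np.array(target)-p).round(4),best.round(3)
E
python3 - <<'E'
from h import *
m=robot.camera_model('top'); f=lambda z,*a:p2w(m,a,z,1.5625).round(4)
print('lt',f(.045,(182,245),(301,242),(303,405),(181,406)).tolist(),f(.045,(184,250),(273,248),(274,401),(184,402)).mean(0))
print('wheel',f(.05,(287,358),(286,288)).tolist())
print('mach',f(.035,(533,168),(605,165),(578,428),(648,418)).tolist())
print('long',f(.01,(319,363),(391,353),(396,379),(320,387)).tolist())
for n,a in dict(c1=[(323,266),(361,274),(355,299),(316,290)],c2=[(390,271),(430,261),(437,284),(398,295)],c3=[(418,354),(459,362),(454,386),(412,378)]).items(): print(n,f(.01,*a).tolist(), f(.01,*a).mean(0))
print('key',f(.006,(367,320),(431,320)).tolist())
im=cv2.imread('pics/top0.png')
c=np.hstack([cv2.resize(im[150:430,470:660],(400,590)),cv2.resize(im[230:430,300:470],(400,590*400//400))[:590]])
cv2.imwrite('pics/x.png',c)
# native crop
raw=robot.read_camera('top')[:,:,::-1]
a=cv2.resize(raw[95:280,320:425],None,fx=3.2,fy=3.2,interpolation=cv2.INTER_CUBIC)
b=cv2.resize(raw[145:275,190:300],None,fx=4,fy=4,interpolation=cv2.INTER_CUBIC)
o=np.zeros((592,340+440,3),np.uint8);o[:a.shape[0],:a.shape[1]]=a;o[:b.shape[0],340:340+b.shape[1]]=b
cv2.imwrite('pics/crops.png',o);print(a.shape,b.shape)
E
```

```text
lt [[0.6738, 0.4108], [0.673, 0.1879], [0.3725, 0.184], [0.3755, 0.4027]] [0.52255  0.319975]
wheel [[0.4565, 0.212], [0.585, 0.2144]]
mach [[0.8112, -0.2538], [0.8144, -0.3929], [0.3194, -0.3036], [0.333, -0.431]]
long [[0.4509, 0.1593], [0.466, 0.0262], [0.4178, 0.0182], [0.4066, 0.1577]]
c1 [[0.6351, 0.1511], [0.6175, 0.0793], [0.5696, 0.0913], [0.5889, 0.1644]] [0.602775 0.121525]
c2 [[0.6218, 0.0245], [0.6393, -0.0516], [0.5943, -0.0633], [0.5751, 0.0106]] [ 0.607625 -0.01995 ]
c3 [[0.4629, -0.0235], [0.446, -0.0985], [0.4022, -0.0876], [0.4189, -0.0112]] [ 0.4325 -0.0552]
key [[0.5298, 0.0697], [0.5266, -0.0498]]
(592, 336, 3) (520, 440, 3)
```

View pics/crops.png

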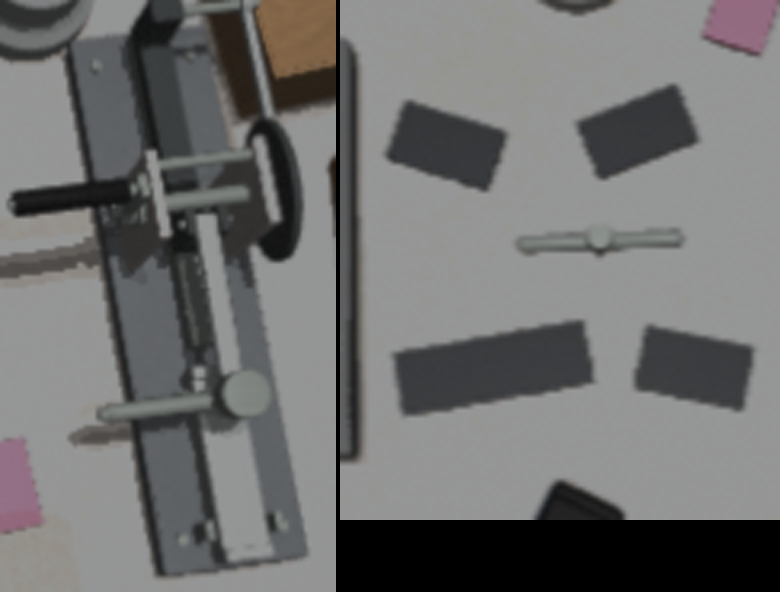

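The enlarged crops give the corners: long plaque (53,352),(244,321),(254,383),(64,416) in the right part, and the machine's left edge runs from (70,40) to (158,575). The crank handle spans (12,204)-(130,190) and the lift bar (103,413)-(195,402).

Run:
```python
from h import *
m=robot.camera_model('top'); A=lambda z,*a:p2w(m,a,z,3.2,(320,95)); B=lambda *a:p2w(m,np.array(a)-[340,0],.01,4,(190,145))
def rect(n,p):
    c=p.mean(0);d=p[1]-p[0]+p[2]-p[3];print(n,c.round(4),'len',(np.linalg.norm(d)/2).round(4),'yaw',np.arctan2(d[1],d[0]).round(3))
rect('long',B((393,352),(584,321),(594,383),(404,416)))
rect('c1',B((405,100),(507,131),(488,190),(387,156)))
rect('c2',B((577,122),(676,85),(699,141),(600,178)))
rect('c3',B((647,325),(753,347),(743,410),(635,387)))
b=A(.035,(160,573),(305,555),(210,27),(72,40)); print('base',b.round(4).tolist(),b.mean(0).round(4))
for i,j in((0,3),(1,2)): d=b[j]-b[i];print(np.linalg.norm(d),np.arctan2(d[1],d[0]))
k=A(.18,(12,204),(130,190));print('crank',k.round(4).tolist(),k.mean(0))
l=A(.1095,(103,413),(195,402));print('bar',l.round(4).tolist())
print('bed',A(.07,(228,562),(270,555)).round(4).tolist())
for yaw in (-.13,-.1,-.15):
    c,s=np.cos(yaw),np.sin(yaw);R=np.array([[c,-s],[s,c]])
    # origin from crank grip
    print(yaw,'origin from crank',(k.mean(0)-R@[.06,.125]).round(4),'from base near edge',(b[:2].mean(0)+R@[.25,0]).round(4))
```

```text
long [0.4362 0.0901] len 0.1386 yaw -1.429
c1 [0.6021 0.1225] len 0.0791 yaw -1.913
c2 [ 0.6079 -0.0185] len 0.0781 yaw -1.231
c3 [ 0.4331 -0.0539] len 0.0783 yaw -1.805
base [[0.3194, -0.3034], [0.3309, -0.432], [0.8219, -0.3883], [0.8117, -0.2574]] [ 0.571  -0.3453]
0.49445839936719593 0.09300797370607915
0.49296606050911035 0.08870273706893723
crank [[0.6132, -0.1691], [0.6226, -0.2653]] [ 0.61790981 -0.21721852]
bar [[0.4511, -0.2465], [0.4582, -0.3243]]
bed [[0.3262, -0.3533], [0.331, -0.3897]]
-0.13 origin from crank [ 0.5422 -0.3334] from base near edge [ 0.5731 -0.4001]
-0.1 origin from crank [ 0.5457 -0.3356] from base near edge [ 0.5739 -0.3926]
-0.15 origin from crank [ 0.5399 -0.3318] from base near edge [ 0.5724 -0.405 ]
```

```bash
cat >> h.py <<'E'
MO=np.array([.571,-.346]);MY=.091
def mach(x,y,z): c,s=np.cos(MY),np.sin(MY); return np.array([MO[0]+c*x-s*y,MO[1]+s*x+c*y,z])
def bar(th,px=.04): return mach(px-.15*np.cos(th),.065,.12+.15*np.sin(th)-.019)
E
python3 - <<'E'
from h import *
print(delta(bar(0)+[0,0,.12],MY+np.pi/2), robot.observe()['time'])
E
```

```text
(array([ 0.3577, -0.1193,  0.0054]), array([-1.000e-03, -1.000e-03, -1.383e+00])) 0.15
```

Emit:
arm_command(moves=[[[0.36,-0.12,0.005],[0,0,-1.383],0.07],[[0.36,-0.12,0.005],[0,0,-1.383],0.07],[[0.36,-0.12,0.005],[0,0,-1.383],0.07],[[0.36,-0.12,0.005],[0,0,-1.383],0.07],[[0.36,-0.12,0.005],[0,0,-1.383],0.07]], squeeze=20)

```text
time: 0.65
tool_pos: [0.352, -0.362, 0.2233]
tool_rot: [-3.141, -0.0, 1.035]
contact_force: [0.2, -0.8, -0.2]
opening: 0.0701
grip_force: 0.0
```

Run:
```python
from h import *
print(robot.observe()['tool_pos'],delta(bar(0)+[0,0,.12],MY+np.pi/2), robot.observe()['time'])
```

```text
[ 0.35203411 -0.36203432  0.22331375] (array([0.1137, 0.0528, 0.0023]), array([-0.   , -0.   , -0.627])) 0.65
```

Emit:
arm_command(moves=[[[0.11,0.05,0.0],[0,0,-0.63],0.07],[[0.11,0.05,0.0],[0,0,-0.63],0.07],[[0.11,0.05,0.0],[0,0,-0.63],0.07],[[0.11,0.05,0.0],[0,0,-0.63],0.07],[[0.11,0.05,0.0],[0,0,-0.63],0.07]])

```text
time: 1.15
tool_pos: [0.451, -0.294, 0.223]
tool_rot: [-3.141, -0.001, 1.666]
contact_force: [0.2, -0.6, 0.2]
opening: 0.0702
grip_force: 0.0
```

Run:
```python
from h import *
print(delta(bar(0)+[0,0,.12],MY+np.pi/2), robot.observe()['time'])
im=robot.read_camera('wrist');m=robot.camera_model('wrist')
b=bar(-.07)+[0,0,.019]
d=np.array([-np.sin(MY),np.cos(MY),0])*.043
P=[b+d,b-d,mach(-.25,.065,.035),mach(-.25,-.065,.035),mach(.0,.065,.035),mach(-.16,0,.07)]
for p in w2p(m,P): cv2.circle(im,tuple(int(v) for v in p.round()),2,(255,0,0),-1)
print(w2p(m,P).round().tolist())
cv2.imwrite('pics/w1.png',cv2.resize(im[:,:,::-1],(800,600),interpolation=cv2.INTER_CUBIC))
```

```text
(array([0.0023, 0.0048, 0.0019]), array([-0.001, -0.001,  0.004])) 1.15
[[262.0, 144.0], [262.0, 226.0], [151.0, 171.0], [161.0, 261.0], [347.0, 171.0], [220.0, 229.0]]
```

View pics/w1.png

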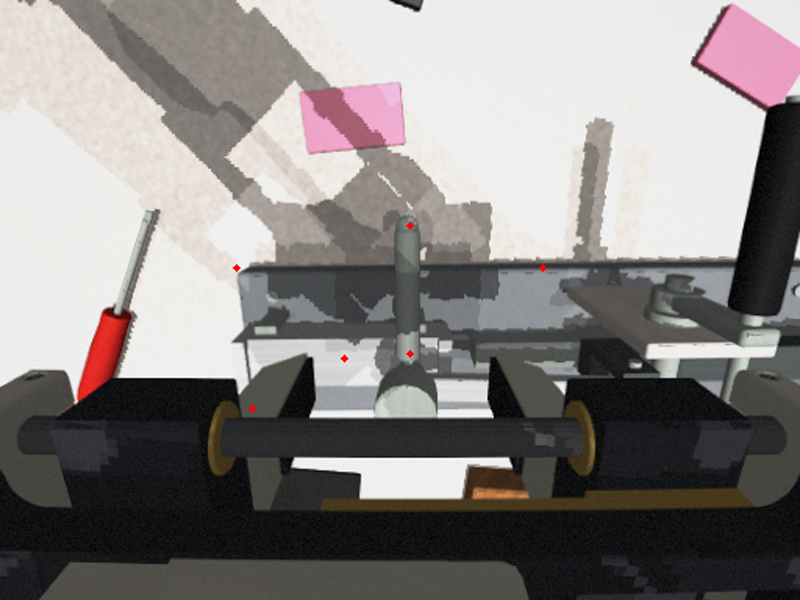

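The wrist view shows the bar at (407,218)-(410,355), under my projected points, so I'm descending and gripping it.

Emit:
arm_command(moves=[[[0.002,0.004,0.04],[0,0,0],0.07],[[0.002,0.004,0.08],[0,0,0],0.07],[[0.002,0.004,0.11],[0,0,0],0.07],[[0.002,0.004,0.13],[0,0,0],0.05],[[0.002,0.004,0.13],[0,0,0],0.03]])

```text
time: 1.7
tool_pos: [0.4524, -0.2915, 0.0905]
tool_rot: [-3.137, -0.005, 1.658]
contact_force: [0.0, 0.0, 0.3]
opening: 0.0584
grip_force: 0.0
```

Emit:
arm_command(moves=[[[0,0,0],[0,0,0],0.015],[[0,0,0],[0,0,0],0.01],[[0,0,0],[0,0,0],0.01],[[0,0,0],[0,0,0],0.01],[[0,0,0],[0,0,0],0.01]])

```text
time: 2.2
tool_pos: [0.4543, -0.2929, 0.094]
tool_rot: [3.141, 0.001, 1.659]
contact_force: [0.4, 0.1, 0.3]
opening: 0.0184
grip_force: 0.0
```

Run:
```python
from h import *
o=robot.observe();print(o['tool_pos'],o['contact_force'],o['opening'],o['grip_force'])
b=bar(-.07);R=tool()[1];
for t in np.linspace(-.07,1.7,16): print(round(t,2),R.inv().apply(bar(t)-b).round(3))
print(bar(-.07)-o['tool_pos'])
```

```text
[ 0.4543272  -0.29286664  0.09404455] [0.387887   0.09649533 0.28062137] 0.018443458060435968 0.0
-0.07 [0. 0. 0.]
0.05 [-0.    -0.    -0.018]
0.17 [-0.     0.002 -0.035]
0.28 [-0.     0.006 -0.053]
0.4 [-0.     0.012 -0.069]
0.52 [-0.     0.02  -0.085]
0.64 [ 0.     0.029 -0.1  ]
0.76 [ 0.     0.041 -0.113]
0.87 [ 0.     0.053 -0.125]
0.99 [ 0.     0.068 -0.136]
1.11 [ 0.     0.083 -0.145]
1.23 [ 0.     0.099 -0.152]
1.35 [ 0.     0.116 -0.157]
1.46 [ 0.     0.134 -0.16 ]
1.58 [ 0.     0.151 -0.16 ]
1.7 [ 0.     0.169 -0.159]
[ 0.00158693  0.00163489 -0.00353598]
```

Emit:
arm_command(moves=[[[0,0,0.002],[0,0,0],0.005],[[0,0,0.002],[0,0,0],0.005],[[0,0,0.002],[0,0,0],0.005],[[0,0,0.002],[0,0,0],0.005],[[0,0,0.002],[0,0,0],0.005]], squeeze=30)

```text
time: 2.7
tool_pos: [0.4549, -0.293, 0.0934]
tool_rot: [3.139, 0.002, 1.659]
contact_force: [-1.9, 4.0, 13.4]
opening: 0.015
grip_force: 30.0
```

Emit:
arm_command(moves=[[[0,0,-0.018],[0,0,0],0.005],[[0,0.002,-0.035],[0,0,0],0.005],[[0,0.006,-0.053],[0,0,0],0.005],[[0,0.012,-0.069],[0,0,0],0.005],[[0,0.02,-0.085],[0,0,0],0.005]])

```text
time: 3.2
tool_pos: [0.4728, -0.2909, 0.1764]
tool_rot: [-3.138, -0.001, 1.659]
contact_force: [-1.8, -1.8, -4.2]
opening: 0.0149
grip_force: 30.0
```

Run:
```python
from h import *
o=robot.observe();print(o['tool_pos'],o['tool_rot'],bar(.52),o['contact_force'],o['opening'],o['grip_force'])
```

```text
[ 0.47281199 -0.29089532  0.17637632] [-3.13842452e+00 -8.49766759e-04  1.65872235e+00] [ 0.47529339 -0.28946336  0.17553202] [-1.7703372  -1.83522431 -4.1951238 ] 0.014894791498288928 29.98814195394516
```

Emit:
arm_command(moves=[[[0,0.009,-0.015],[0,0,0],0.005],[[0,0.021,-0.028],[0,0,0],0.005],[[0,0.033,-0.04],[0,0,0],0.005],[[0,0.048,-0.051],[0,0,0],0.005],[[0,0.063,-0.06],[0,0,0],0.005]])

```text
time: 3.7
tool_pos: [0.5359, -0.2843, 0.2377]
tool_rot: [-3.139, -0.002, 1.659]
contact_force: [-3.7, 4.7, 2.2]
opening: 0.0148
grip_force: 30.0
```

Emit:
arm_command(moves=[[[0,0.016,-0.007],[0,0,0],0.005],[[0,0.033,-0.012],[0,0,0],0.005],[[0,0.051,-0.015],[0,0,0],0.005],[[0,0.068,-0.015],[0,0,0],0.005],[[0,0.086,-0.014],[0,0,0],0.005]])

```text
time: 4.2
tool_pos: [0.624, -0.275, 0.2527]
tool_rot: [3.138, -0.002, 1.661]
contact_force: [0.8, 9.0, 4.4]
opening: 0.015
grip_force: 30.0
```

Run:
```python
from h import *
o=robot.observe();print(o['tool_pos'],o['tool_rot'],bar(1.7),o['contact_force'],o['opening'],o['grip_force'])
```

```text
[ 0.62399519 -0.27502104  0.25270472] [ 3.13813750e+00 -2.41863081e-03  1.66087886e+00] [ 0.62417436 -0.27587767  0.24974972] [0.80297069 9.04067609 4.35328165] 0.015009895111887236 29.981296062469482
```

Emit:
arm_command(moves=[[[0,0,0],[0,0,0],0.06],[[0,0,0],[0,0,0],0.06],[[0,0,0],[0,0,0],0.06],[[0,0,-0.02],[0,0,0],0.06],[[0,0,-0.06],[0,0,0],0.06]])

```text
time: 4.7
tool_pos: [0.6206, -0.2778, 0.3072]
tool_rot: [-3.134, -0.004, 1.658]
contact_force: [0.6, -0.8, 1.1]
opening: 0.0505
grip_force: 0.0
```

Run:
```python
from h import *
print(robot.observe()['opening'],delta([.436,.09,.2],1.713))
```

```text
0.050503640731899016 (array([ 0.382 , -0.1512,  0.11  ]), array([-0.007, -0.005, -0.055]))
```

Emit:
arm_command(moves=[[[0.05,0,0],[0,0,-0.055],0.07],[[0.1,-0.02,0],[0,0,-0.055],0.07],[[0.15,-0.04,0],[0,0,-0.055],0.07],[[0.2,-0.07,0.02],[0,0,-0.055],0.07],[[0.24,-0.09,0.04],[0,0,-0.055],0.07]])

```text
time: 5.2
tool_pos: [0.519, -0.0597, 0.2775]
tool_rot: [3.14, 0.001, 1.713]
contact_force: [1.0, 0.0, -0.0]
opening: 0.0701
grip_force: 0.0
```

Emit:
arm_command(moves=[[[0.04,-0.02,0.02],[0,0,0],0.07],[[0.08,-0.04,0.05],[0,0,0],0.07],[[0.12,-0.06,0.065],[0,0,0],0.07],[[0.13,-0.06,0.065],[0,0,0],0.07],[[0.13,-0.06,0.065],[0,0,0],0.07]])

```text
time: 5.7
tool_pos: [0.4422, 0.0602, 0.2125]
tool_rot: [3.141, 0.0, 1.716]
contact_force: [0.1, -1.2, 0.6]
opening: 0.0701
grip_force: 0.0
```

Run:
```python
from h import *
print(robot.observe()['time'],delta([.436,.09,.2],1.713))
im=robot.read_camera('wrist');m=robot.camera_model('wrist')
np.savez('w2.npz',**m)
cv2.imwrite('pics/w2.png',cv2.resize(im[:,:,::-1],(800,600),interpolation=cv2.INTER_CUBIC))
```

```text
5.7 (array([ 0.0304, -0.0018,  0.0124]), array([0.   , 0.   , 0.003]))
```

View pics/w2.png

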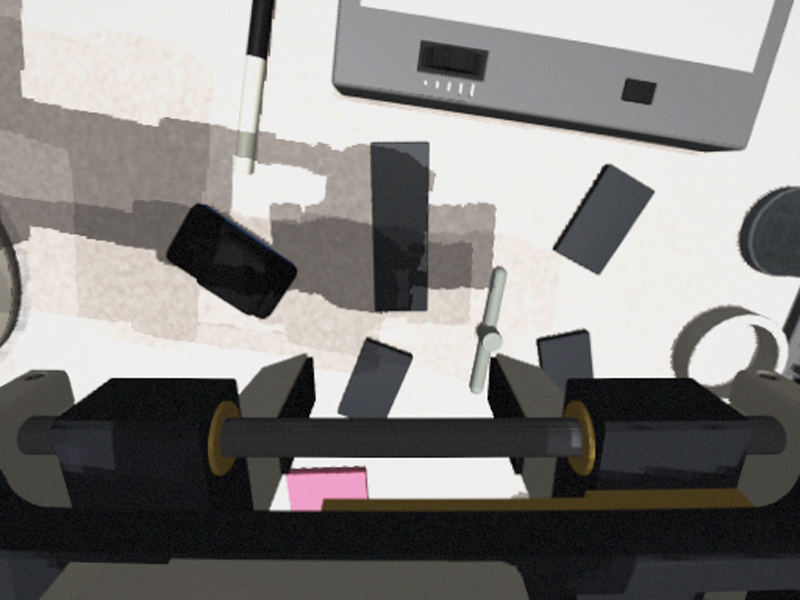

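Long plaque corners are at about (372,143), (428,142), (428,310) and (376,309) in the wrist view, and the wheel is at (453,62).

Run:
```python
from h import *
m=dict(np.load('w2.npz'))
p=p2w(m,[(373,142),(428,142),(428,309),(376,309)],.01,1.5625);print(p.round(4).tolist(),p.mean(0))
for i,j in((3,0),(2,1)):
    d=p[j]-p[i];print(np.linalg.norm(d),np.arctan2(d[1],d[0]))
y=1.713;print(delta([.436,.09,.002],y),delta([*p.mean(0),.002],y))
print('lt',p2w(m,[(333,87),(745,150),(418,62),(488,62)],.045,1.5625).round(4).tolist())
```

```text
[[0.4079, 0.1541], [0.4504, 0.1602], [0.4726, 0.0246], [0.4277, 0.0181]] [0.43965624 0.08926098]
0.13736220600924653 1.7155143109983315
0.13741378924500985 1.7328411822238596
(array([ 0.0317, -0.0033,  0.2108]), array([0.002, 0.001, 0.002])) (array([3.050e-02, 2.000e-04, 2.108e-01]), array([0.002, 0.001, 0.002]))
lt [[0.3786, 0.184], [0.6763, 0.1877], [0.4338, 0.2076], [0.4805, 0.2146]]
```

Emit:
arm_command(moves=[[[0.031,-0.001,0.04],[0,0,-0.007],0.07],[[0.031,-0.001,0.09],[0,0,-0.007],0.07],[[0.031,-0.001,0.14],[0,0,-0.007],0.07],[[0.031,-0.001,0.18],[0,0,-0.007],0.07],[[0.031,-0.001,0.2],[0,0,-0.007],0.07]])

```text
time: 6.25
tool_pos: [0.4375, 0.0885, 0.0094]
tool_rot: [-3.139, 0.0, 1.719]
contact_force: [-0.6, 0.6, 0.1]
opening: 0.0701
grip_force: 0.0
```

Emit:
arm_command(moves=[[[0,0,0.006],[0,0,0],0.07],[[0,0,0.008],[0,0,0],0.06],[[0,0,0.008],[0,0,0],0.045],[[0,0,0.008],[0,0,0],0.035],[[0,0,0.008],[0,0,0],0.035]])

```text
time: 6.75
tool_pos: [0.4382, 0.09, 0.0052]
tool_rot: [3.139, 0.001, 1.721]
contact_force: [-1.1, -0.8, 4.2]
opening: 0.0451
grip_force: 30.0
```

Emit:
arm_command(moves=[[[0,0,0],[0,0,0],0.035],[[0,0,0],[0,0,0],0.035],[[0,0,0],[0,0,0],0.035],[[0,0,0],[0,0,0],0.035],[[0,0,0],[0,0,0],0.035]])

```text
time: 7.25
tool_pos: [0.4382, 0.09, 0.0052]
tool_rot: [3.139, 0.001, 1.721]
contact_force: [-1.6, -2.0, 7.4]
opening: 0.0455
grip_force: 30.0
```

Run:
```python
from h import *
o=robot.observe();print(o['tool_pos'],o['opening'],o['grip_force'],o['contact_force'])
R=tool()[1];print('in-tool offset of est. centre',R.inv().apply([.438-o['tool_pos'][0],.0898-o['tool_pos'][1],0]))
```

```text
[0.43815056 0.08999644 0.00515627] 0.04547494029654874 30.005578994750977 [-1.56267439 -1.9828991   7.37279343]
in-tool offset of est. centre [-1.71679608e-04 -1.78272564e-04 -3.14932915e-07]
```

Emit:
arm_command(moves=[[[0,0,-0.02],[0,0,0],0.035],[[0,0,-0.06],[0,0,0],0.035],[[0,0,-0.1],[0,0,0],0.035],[[0,0,-0.14],[0,0,0],0.035],[[0,0,-0.15],[0,0,0],0.035]])

```text
time: 7.75
tool_pos: [0.4393, 0.0904, 0.1584]
tool_rot: [3.134, 0.001, 1.721]
contact_force: [0.4, 1.4, -1.0]
opening: 0.0451
grip_force: 30.0
```

Run:
```python
from h import *
o=robot.observe();print(o['tool_pos'],o['opening'],o['grip_force'])
print(delta(mach(-.16,0,.14),MY))
```

```text
[0.43931766 0.09036665 0.15837764] 0.04514675111678909 29.99939203262329
(array([-0.4417, -0.095 ,  0.018 ]), array([ 0.006,  0.007, -1.511]))
```

Emit:
arm_command(moves=[[[-0.05,-0.01,0],[0,0,-0.15],0.035],[[-0.09,-0.02,0],[0,0,-0.3],0.035],[[-0.13,-0.03,0],[0,0,-0.45],0.035],[[-0.18,-0.04,0],[0,0,-0.6],0.035],[[-0.22,-0.05,0],[0,0,-0.75],0.035]])

```text
time: 8.25
tool_pos: [0.4221, -0.1184, 0.1537]
tool_rot: [-3.142, -0.0, 2.349]
contact_force: [0.4, -0.6, -1.1]
opening: 0.0455
grip_force: 30.0
```

Run:
```python
from h import *
o=robot.observe();print(o['tool_pos'],o['opening'],o['grip_force'])
print(delta(mach(-.16,0,.14),MY))
```

```text
[ 0.42208438 -0.11839571  0.15368086] 0.04546588924289379 29.998150169849396
(array([-0.1651, -0.1775,  0.0136]), array([ 0.   , -0.   , -0.883]))
```

Emit:
arm_command(moves=[[[-0.04,-0.03,0],[0,0,-0.15],0.035],[[-0.08,-0.06,0],[0,0,-0.3],0.035],[[-0.11,-0.1,0],[0,0,-0.45],0.035],[[-0.14,-0.13,0],[0,0,-0.6],0.035],[[-0.17,-0.15,0],[0,0,-0.75],0.035]])

```text
time: 8.75
tool_pos: [0.4328, -0.3457, 0.1534]
tool_rot: [3.141, -0.001, 3.061]
contact_force: [0.4, 0.4, -0.6]
opening: 0.0452
grip_force: 30.0
```

Emit:
arm_command(moves=[[[0,0,0],[0,0,0],0.035],[[0,0,0],[0,0,0],0.035],[[0,0,0],[0,0,0],0.035],[[0,0,0],[0,0,0],0.035],[[0,0,0],[0,0,0],0.035]])

```text
time: 9.25
tool_pos: [0.4342, -0.3425, 0.1543]
tool_rot: [-3.142, 0.0, 3.057]
contact_force: [-1.1, 0.6, -0.5]
opening: 0.0456
grip_force: 30.0
```

Run:
```python
from h import *
o=robot.observe();print(o['tool_pos'],o['opening'],o['grip_force'])
print(delta(mach(-.16,0,.14),MY))
im=robot.read_camera('wrist');m=robot.camera_model('wrist');np.savez('w3.npz',**m)
P=[mach(x,y,z) for x,y,z in [(-.25,.065,.035),(-.25,-.065,.035),(-.16+.074,.027,.076),(-.16-.074,.027,.076),(-.16+.074,-.027,.076),(-.16-.074,-.027,.076),(-.16,.02,.07),(0,.065,.035)]]
q=w2p(m,P)
for p in q: cv2.circle(im,tuple(int(v) for v in p.round()),1,(255,0,0),-1)
print((q*1.5625).round().tolist())
cv2.imwrite('pics/w3.png',cv2.resize(im[:,:,::-1],(800,600),interpolation=cv2.INTER_CUBIC))
```

```text
[ 0.43424091 -0.3424507   0.15430978] 0.04561625130039646 29.99950110912323
(array([ 0.021 , -0.0199,  0.0143]), array([-0.   ,  0.   , -0.176]))
[[451.0, 95.0], [237.0, 137.0], [435.0, 387.0], [391.0, 130.0], [348.0, 401.0], [288.0, 150.0], [402.0, 270.0], [498.0, 453.0]]
```

View pics/w3.png

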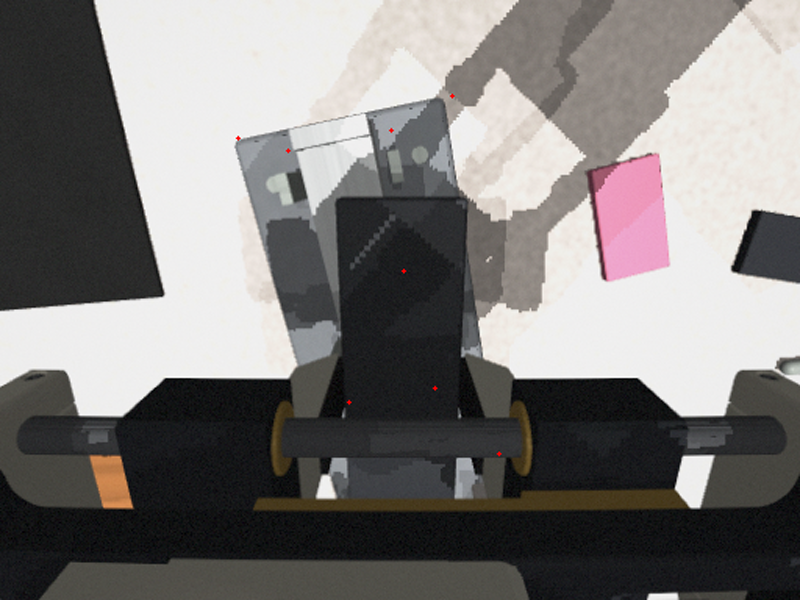

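Run:
```python
from h import *
m=dict(np.load('w3.npz'));p,R=tool()
c=p+R.apply([[.07,-.023,-.005],[.07,.023,-.005]]);print((w2p(m,c)*1.5625).round(1).tolist())
q=p2w(m,[(441,99),(238,143)],.035,1.5625);print('base corners',q.round(4).tolist())
print('pred',mach(-.25,.065,0),mach(-.25,-.065,0))
```

```text
[[337.2, 199.0], [470.6, 199.0]]
base corners [[0.3174, -0.3102], [0.3312, -0.4337]]
pred [ 0.31612757 -0.30398756  0.        ] [ 0.32794125 -0.43344967  0.        ]
```

```bash
sed -i 's/MO=np.array(\[.571,-.346\])/MO=np.array([.572,-.3475])/' h.py
python3 - <<'E'
from h import *
print(delta(mach(-.16,0,.093),MY))
E
```

```text
(array([ 0.0199, -0.0212,  0.0614]), array([-0.   ,  0.   , -0.176]))
```

Emit:
arm_command(moves=[[[0.01,-0.01,0],[0,0,-0.1],0.035],[[0.02,-0.021,0.01],[0,0,-0.176],0.035],[[0.02,-0.021,0.03],[0,0,-0.176],0.035],[[0.02,-0.021,0.05],[0,0,-0.176],0.035],[[0.02,-0.021,0.061],[0,0,-0.176],0.035]])

```text
time: 9.8
tool_pos: [0.4119, -0.3619, 0.0919]
tool_rot: [3.14, -0.001, -3.051]
contact_force: [-0.2, 0.4, -1.5]
opening: 0.0451
grip_force: 30.0
```

Emit:
arm_command(moves=[[[0,0,0],[0,0,0],0.035],[[0,0,0],[0,0,0],0.035],[[0,0,0],[0,0,0],0.035],[[0,0,0],[0,0,0],0.035],[[0,0,0],[0,0,0],0.035]])

```text
time: 10.3
tool_pos: [0.4126, -0.363, 0.0938]
tool_rot: [-3.141, 0.001, -3.051]
contact_force: [-0.0, -0.9, -0.9]
opening: 0.0453
grip_force: 30.0
```

Run:
```python
from h import *
o=robot.observe();print(o['tool_pos'],o['tool_rot'],o['opening'],o['grip_force'])
print(delta(mach(-.16,0,.093),MY))
im=robot.read_camera('wrist');m=robot.camera_model('wrist');np.savez('w4.npz',**m)
P=[mach(x,y,z) for x,y,z in [(-.25,.065,.035),(-.25,-.065,.035),(-.16-.074,.027,.076),(-.16-.074,-.027,.076),(-.234,.02,.076),(-.234,-.02,.076)]]
p,R=tool();P+=list(p+R.apply([[.07,-.023,-.005],[.07,.023,-.005]]))
s,off=4,(150,0)
q=w2p(m,P);print(((q+.5-off)*s-.5).round().tolist())
cv2.imwrite('pics/w4.png',cv2.resize(im[0:148,150:345,::-1],None,fx=4,fy=4,interpolation=cv2.INTER_CUBIC))
```

```text
[ 0.41257436 -0.36296751  0.09375227] [-3.14053772e+00  6.79491103e-04 -3.05131353e+00] 0.04529400025332649 29.999481439590454
(array([-0.0002,  0.0009,  0.0008]), array([-0.001,  0.001, -0.001]))
[[790.0, 379.0], [86.0, 379.0], [616.0, 477.0], [264.0, 477.0], [571.0, 477.0], [310.0, 477.0], [265.0, 512.0], [606.0, 512.0]]
```

View pics/w4.png

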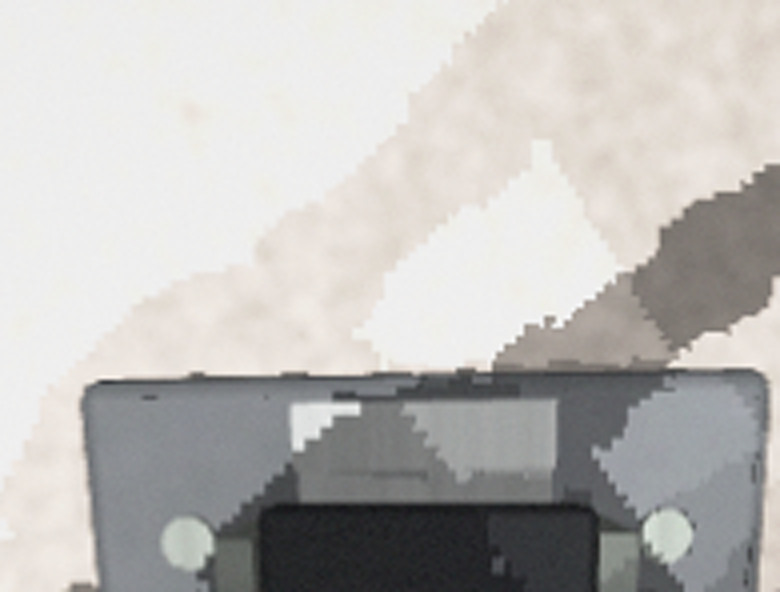

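Near the nest, the bed bar spans columns 290-556, the stop step is at row 472 and the held plaque spans 262-598. That's lined up within about 1 mm, so I'm lowering.

Emit:
arm_command(moves=[[[0,-0.0005,0.004],[0,0,-0.008],0.035],[[0,-0.0005,0.008],[0,0,-0.008],0.035],[[0,-0.0005,0.012],[0,0,-0.008],0.035],[[0,-0.0005,0.016],[0,0,-0.008],0.035],[[0,-0.0005,0.018],[0,0,-0.008],0.035]])

```text
time: 10.85
tool_pos: [0.4122, -0.3631, 0.0751]
tool_rot: [3.141, -0.0, -3.044]
contact_force: [-3.7, 3.6, 16.8]
opening: 0.0452
grip_force: 30.0
```

Emit:
arm_command(moves=[[[0,0,0],[0,0,0],0.035],[[0,0,0],[0,0,0],0.035],[[0,0,0],[0,0,0],0.035],[[0,0,0],[0,0,0],0.035],[[0,0,0],[0,0,0],0.035]])

```text
time: 11.35
tool_pos: [0.4122, -0.3631, 0.0752]
tool_rot: [3.141, -0.0, -3.043]
contact_force: [-2.9, 2.3, 5.1]
opening: 0.0451
grip_force: 30.0
```

Emit:
arm_command(moves=[[[0,0,0],[0,0,0],0.05],[[0,0,0],[0,0,0],0.058],[[0,0,0],[0,0,0],0.062],[[0,0,0],[0,0,0],0.062],[[0,0,-0.03],[0,0,0],0.062]])

```text
time: 11.85
tool_pos: [0.4108, -0.3615, 0.102]
tool_rot: [3.135, -0.004, -3.043]
contact_force: [0.5, -0.3, 1.2]
opening: 0.0619
grip_force: 0.0
```

Emit:
arm_command(moves=[[[0,0,-0.05],[0,0,0],0.062],[[0,0,-0.1],[0,0,0],0.062],[[0,0,-0.15],[0,0,0],0.062],[[0,0,-0.2],[0,0,0],0.062],[[0,0,-0.2],[0,0,0],0.062]])

```text
time: 12.35
tool_pos: [0.4142, -0.3653, 0.3128]
tool_rot: [-3.13, 0.008, -3.043]
contact_force: [1.0, -0.5, -0.7]
opening: 0.062
grip_force: 0.0
```

```bash
sed -i 's/MO=np.array.*;/MO=np.array([.572,-.3475]);/' h.py
python3 - <<'E'
from h import *
print(robot.observe()['tool_pos'])
b=np.array([.624,-.275,.2527]);print(delta(b+[0,0,.06],1.661))
im=robot.read_camera('wrist');m=robot.camera_model('wrist');np.savez('w5.npz',**m)
cv2.imwrite('pics/w5.png',cv2.resize(im[:,:,::-1],(800,600),interpolation=cv2.INTER_CUBIC))
E
```

```text
[ 0.41418263 -0.36526945  0.3127807 ]
(array([-0.2177,  0.0692,  0.001 ]), array([-0.016, -0.003, -1.563]))
```

View pics/w5.png

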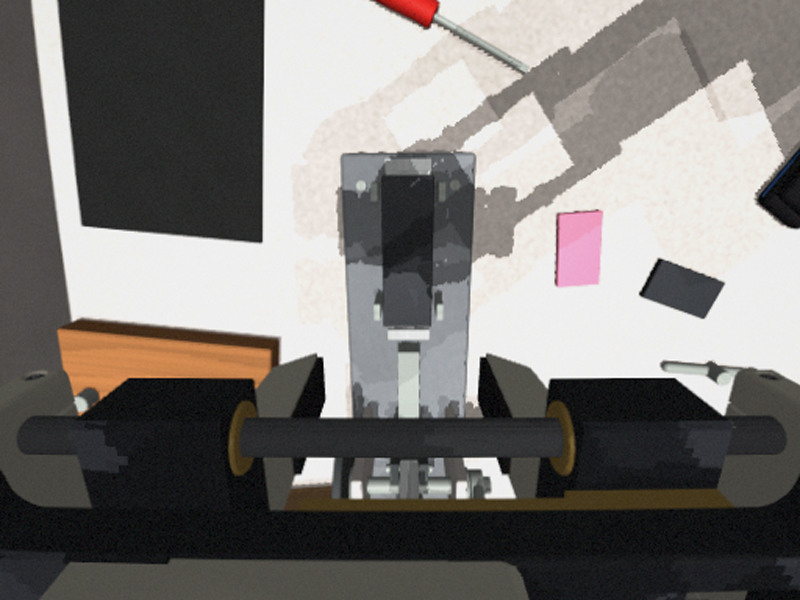

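Emit:
arm_command(moves=[[[-0.01,0.02,-0.02],[0,0,0.15],0.062],[[-0.02,0.04,-0.02],[0,0,0.3],0.062],[[-0.04,0.06,-0.02],[0,0,0.45],0.062],[[-0.06,0.069,-0.02],[0,0,0.6],0.062],[[-0.08,0.069,-0.02],[0,0,0.75],0.062]])

```text
time: 12.9
tool_pos: [0.4856, -0.2851, 0.3239]
tool_rot: [3.141, -0.002, 2.485]
contact_force: [0.1, -0.8, 0.1]
opening: 0.0619
grip_force: 0.0
```

Run:
```python
from h import *
p,R=tool();print(p,R.inv().apply(np.array([.624,-.275,.325])-p),(R.inv()*Ro.from_euler('xyz',[np.pi,0,1.661])).as_rotvec())
```

```text
[ 0.48562758 -0.28507986  0.3238583 ] [-0.1034245   0.09247377 -0.00134479] [-6.58809340e-04 -2.17894561e-03  8.23768455e-01]
```

Emit:
arm_command(moves=[[[-0.02,0.02,0],[0,0,0.15],0.062],[[-0.04,0.04,0],[0,0,0.3],0.062],[[-0.06,0.06,0],[0,0,0.45],0.062],[[-0.08,0.08,0],[0,0,0.6],0.062],[[-0.103,0.092,0],[0,0,0.75],0.062]])

```text
time: 13.4
tool_pos: [0.6241, -0.2748, 0.3231]
tool_rot: [-3.14, -0.002, 1.735]
contact_force: [1.1, -0.0, 0.9]
opening: 0.0619
grip_force: 0.0
```

Emit:
arm_command(moves=[[[0,0,0],[0,0,0.07],0.062],[[0,0,0],[0,0,0.07],0.062],[[0,0,0],[0,0,0.07],0.062],[[0,0,0],[0,0,0.07],0.062],[[0,0,0],[0,0,0.07],0.062]])

```text
time: 13.9
tool_pos: [0.6225, -0.2762, 0.3255]
tool_rot: [3.141, 0.0, 1.67]
contact_force: [-0.0, 0.1, -0.3]
opening: 0.0619
grip_force: 0.0
```

Run:
```python
from h import *
p,R=tool();print(p,R.inv().apply(np.array([.624,-.275,.2527])-p),(R.inv()*Ro.from_euler('xyz',[np.pi,0,1.661])).as_rotvec())
im=robot.read_camera('wrist');m=robot.camera_model('wrist')
P=[mach(.04-.15*np.cos(t),y,.12+.15*np.sin(t)) for t in (1.7,1.85) for y in (.022,.108)]
P+=[mach(.06,.125+d,.18) for d in(-.047,.047)]
for q in w2p(m,P): cv2.circle(im,tuple(int(v) for v in q.round()),2,(255,0,0),-1)
cv2.imwrite('pics/w6.png',cv2.resize(im[:,:,::-1],(800,600),interpolation=cv2.INTER_CUBIC))
```

```text
[ 0.62251453 -0.2761546   0.32545321] [0.00102388 0.00157499 0.07275328] [0.00024769 0.00031074 0.00938518]
```

View pics/w6.png

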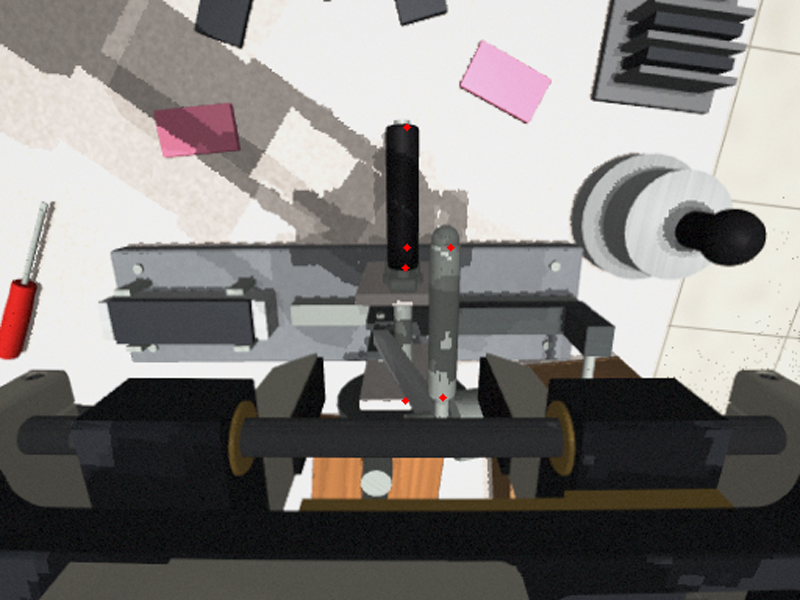

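The bar sits on the 1.85 stop, at (445,240)-(443,397). I'm gripping it there and swinging it down.

Emit:
arm_command(moves=[[[0.001,0.023,0],[0,0,0.009],0.062],[[0.001,0.023,0.03],[0,0,0.009],0.062],[[0.001,0.023,0.06],[0,0,0.009],0.062],[[0.001,0.023,0.08],[0,0,0.009],0.05],[[0.001,0.023,0.08],[0,0,0.009],0.02]])

```text
time: 14.45
tool_pos: [0.6443, -0.2722, 0.2417]
tool_rot: [-3.136, -0.004, 1.661]
contact_force: [0.1, -0.5, 0.5]
opening: 0.0504
grip_force: 0.0
```

Emit:
arm_command(moves=[[[0,0,0],[0,0,0],0.005],[[0,0,0],[0,0,0],0.005],[[0,0,0],[0,0,0],0.005],[[0,0,0],[0,0,0],0.005],[[0,0,0],[0,0,0],0.005]])

```text
time: 14.95
tool_pos: [0.6449, -0.273, 0.246]
tool_rot: [-3.14, 0.001, 1.661]
contact_force: [-5.1, 0.8, 1.4]
opening: 0.0151
grip_force: 30.0
```

Emit:
arm_command(moves=[[[0,0,0],[0,0,0],0.005],[[0,0,0],[0,0,0],0.005],[[0,0,0],[0,0,0],0.005],[[0,0,0],[0,0,0],0.005],[[0,0,0],[0,0,0],0.005]])

```text
time: 15.45
tool_pos: [0.6449, -0.2731, 0.246]
tool_rot: [-3.14, 0.0, 1.66]
contact_force: [-4.7, 0.3, 2.6]
opening: 0.0151
grip_force: 30.0
```

Run:
```python
from h import *
b=bar(1.85);R=tool()[1];o=robot.observe();print(o['tool_pos'],b)
T=np.linspace(1.85,0,16)
A=[R.inv().apply(bar(t)-b) for t in T]
for k in range(0,16,5): print([(A[i]-A[k]).round(3).tolist() for i in range(k+1,min(k+6,16))])
```

```text
[ 0.6448553  -0.27308693  0.24597026] [ 0.64709515 -0.27537735  0.24519128]
[[-0.0, -0.018, -0.004], [-0.0, -0.036, -0.006], [-0.0, -0.055, -0.005], [-0.0, -0.073, -0.002], [-0.0, -0.091, 0.003]]
[[-0.0, -0.017, 0.007], [-0.0, -0.033, 0.016], [-0.0, -0.048, 0.028], [-0.0, -0.061, 0.04], [-0.0, -0.073, 0.055]]
[[-0.0, -0.01, 0.016], [-0.0, -0.017, 0.033], [-0.0, -0.023, 0.05], [-0.0, -0.026, 0.068], [0.0, -0.028, 0.087]]
[]
```

Emit:
arm_command(moves=[[[0,-0.018,-0.004],[0,0,0],0.005],[[0,-0.036,-0.006],[0,0,0],0.005],[[0,-0.055,-0.005],[0,0,0],0.005],[[0,-0.073,-0.002],[0,0,0],0.005],[[0,-0.091,0.003],[0,0,0],0.005]])

```text
time: 15.95
tool_pos: [0.5548, -0.2826, 0.2436]
tool_rot: [3.139, 0.004, 1.66]
contact_force: [-0.5, -5.8, -1.9]
opening: 0.0154
grip_force: 30.0
```

Emit:
arm_command(moves=[[[0,-0.017,0.007],[0,0,0],0.005],[[0,-0.033,0.016],[0,0,0],0.005],[[0,-0.048,0.028],[0,0,0],0.005],[[0,-0.061,0.04],[0,0,0],0.005],[[0,-0.073,0.055],[0,0,0],0.005]])

```text
time: 16.45
tool_pos: [0.4815, -0.2903, 0.1879]
tool_rot: [3.141, 0.006, 1.66]
contact_force: [-1.2, -9.9, -3.2]
opening: 0.0151
grip_force: 30.0
```

Emit:
arm_command(moves=[[[0,-0.01,0.016],[0,0,0],0.005],[[0,-0.017,0.033],[0,0,0],0.005],[[0,-0.023,0.05],[0,0,0],0.005],[[0,-0.026,0.068],[0,0,0],0.005],[[0,-0.027,0.082],[0,0,0],0.005]])

```text
time: 16.95
tool_pos: [0.4546, -0.2931, 0.1046]
tool_rot: [-3.141, 0.005, 1.661]
contact_force: [-3.4, -11.0, -4.6]
opening: 0.0149
grip_force: 30.0
```

Emit:
arm_command(moves=[[[0,0,0.002],[0,0,0],0.005],[[0,0,0.004],[0,0,0],0.005],[[0,0,0.004],[0,0,0],0.005],[[0,0,0.004],[0,0,0],0.005],[[0,0,0.004],[0,0,0],0.005]])

```text
time: 17.45
tool_pos: [0.4547, -0.2931, 0.1018]
tool_rot: [-3.141, 0.005, 1.661]
contact_force: [-7.9, -11.4, 0.6]
opening: 0.0148
grip_force: 30.0
```

Emit:
arm_command(moves=[[[0,0,0],[0,0,0],0.02],[[0,0,0],[0,0,0],0.04],[[0,0,0],[0,0,0],0.06],[[0,0,-0.02],[0,0,0],0.06],[[0,0,-0.06],[0,0,0],0.06]])

```text
time: 17.95
tool_pos: [0.4542, -0.2884, 0.1591]
tool_rot: [-3.137, -0.005, 1.661]
contact_force: [0.3, -0.4, -0.3]
opening: 0.0478
grip_force: 0.0
```

```bash
sed -i 's/MO=np.array.*;/MO=np.array([.5705,-.3475]);/' h.py
python3 - <<'E'
from h import *
print(robot.observe()['tool_pos'])
print(delta(mach(.06,.125,.24),MY+np.pi/2),delta(mach(.06,.125,.161),MY+np.pi/2))
E
```

```text
[ 0.45424292 -0.28838934  0.15913178]
(array([ 0.0561,  0.17  , -0.0814]), array([-0.004, -0.005, -0.001])) (array([ 0.0557,  0.1704, -0.0024]), array([-0.004, -0.005, -0.001]))
```

Emit:
arm_command(moves=[[[0.01,0.01,-0.045],[0,0,0],0.06],[[0.02,0.05,-0.08],[0,0,0],0.06],[[0.04,0.1,-0.08],[0,0,0],0.06],[[0.056,0.145,-0.08],[0,0,0],0.06],[[0.056,0.17,-0.08],[0,0,0],0.06]])

```text
time: 18.45
tool_pos: [0.6226, -0.2156, 0.2415]
tool_rot: [3.14, -0.0, 1.664]
contact_force: [0.2, -1.4, -0.1]
opening: 0.0598
grip_force: 0.0
```

Emit:
arm_command(moves=[[[0,0,0],[0,0,0],0.06],[[0,0,0.03],[0,0,0],0.06],[[0,0,0.06],[0,0,0],0.06],[[0,0,0.076],[0,0,0],0.05],[[0,0,0.076],[0,0,0],0.045]])

```text
time: 18.95
tool_pos: [0.6178, -0.2183, 0.1622]
tool_rot: [-3.136, -0.003, 1.661]
contact_force: [-1.2, -0.2, 0.0]
opening: 0.0487
grip_force: 0.0
```

Run:
```python
from h import *
o=robot.observe();print(o['tool_pos'],o['opening'],o['contact_force'])
print(delta(mach(.06,.125,.161),MY+np.pi/2))
im=robot.read_camera('wrist');m=robot.camera_model('wrist')
P=[mach(.06,.125+d,.18) for d in(-.047,.047)]
print(w2p(m,P))
for q in w2p(m,P): cv2.circle(im,tuple(int(v) for v in q.round()),2,(255,0,0),-1)
cv2.imwrite('pics/w7.png',cv2.resize(im[:,:,::-1],(800,600),interpolation=cv2.INTER_CUBIC))
```

```text
[ 0.61782092 -0.21828055  0.16222985] 0.048727760499913474 [-1.18281771 -0.19559275  0.04782917]
(array([0.0006, 0.0011, 0.0012]), array([-0.005, -0.003, -0.001]))
[[256.46309031 317.03349659]
 [256.28438377 169.92178015]]
```

View pics/w7.png

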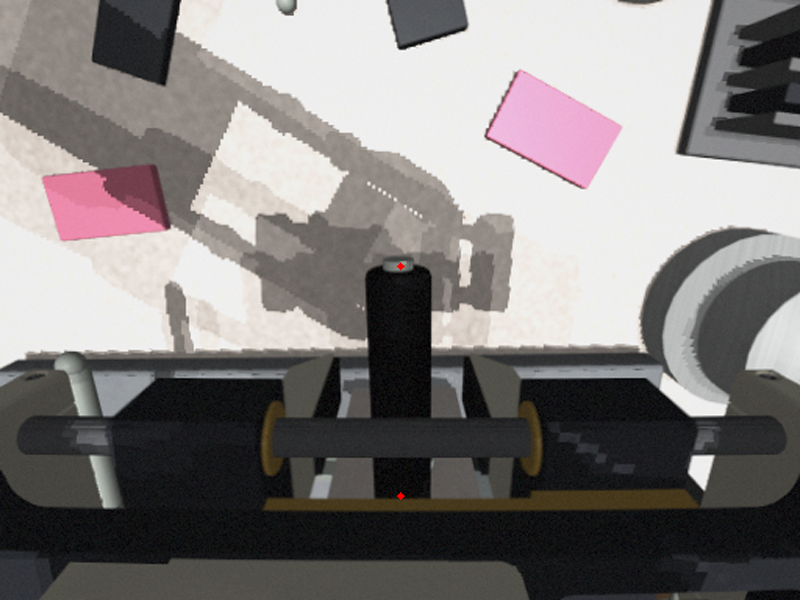

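The handle is centred between the fingers at (399,380). I'm pinching it and starting the first turn.

Emit:
arm_command(moves=[[[0,0.001,0.001],[0,0,0],0.03],[[0,0.001,0.001],[0,0,0],0.01],[[0,0.001,0.001],[0,0,0],0.01],[[0,0.001,0.001],[0,0,0],0.01],[[0,0.001,0.001],[0,0,0],0.01]], squeeze=35)

```text
time: 19.5
tool_pos: [0.6207, -0.2191, 0.1649]
tool_rot: [3.141, 0.001, 1.661]
contact_force: [-2.7, -1.8, 4.1]
opening: 0.0209
grip_force: 35.0
```

Emit:
arm_command(moves=[[[0,0.0149,0.0019],[0,0,0],0.01],[[0,0.0289,0.0074],[0,0,0],0.01],[[0,0.0411,0.0163],[0,0,0],0.01],[[0,0.0507,0.0279],[0,0,0],0.01],[[0,0.0571,0.0415],[0,0,0],0.01]])

```text
time: 20.0
tool_pos: [0.6752, -0.2133, 0.1211]
tool_rot: [-3.134, -0.002, 1.661]
contact_force: [-16.2, -0.2, 0.5]
opening: 0.0211
grip_force: 35.0
```

Run:
```python
from h import *
o=robot.observe();p=o['tool_pos'];v=p-mach(.06,.125,.101);c,s=np.cos(MY),np.sin(MY)
print(p,v[0]*c+v[1]*s,v[2],o['contact_force'],o['opening'],o['grip_force'])
```

```text
[ 0.67523159 -0.21330224  0.1210837 ] 0.05649340092813961 0.020083698764726016 [-16.24389152  -0.17397233   0.47470855] 0.02108479708575456 34.99280512332916
```

Emit:
arm_command(moves=[[[0,0.0028,0.0147],[0,0,0],0.01],[[0,0.0018,0.0297],[0,0,0],0.01],[[0,-0.0028,0.044],[0,0,0],0.01],[[0,-0.0109,0.0567],[0,0,0],0.01],[[0,-0.0218,0.067],[0,0,0],0.01]])

```text
time: 20.5
tool_pos: [0.6541, -0.2157, 0.057]
tool_rot: [-3.139, -0.0, 1.661]
contact_force: [-14.0, 1.5, 23.0]
opening: 0.0212
grip_force: 35.0
```

Emit:
arm_command(moves=[[[0,-0.0132,0.0073],[0,0,0],0.01],[[0,-0.0278,0.011],[0,0,0],0.01],[[0,-0.0428,0.011],[0,0,0],0.01],[[0,-0.0574,0.0073],[0,0,0],0.01],[[0,-0.0706,0],[0,0,0],0.01]])

```text
time: 21.0
tool_pos: [0.5853, -0.2228, 0.0547]
tool_rot: [3.141, 0.001, 1.661]
contact_force: [3.2, -4.5, -5.4]
opening: 0.0208
grip_force: 35.0
```

Emit:
arm_command(moves=[[[0,-0.0109,-0.0103],[0,0,0],0.01],[[0,-0.019,-0.023],[0,0,0],0.01],[[0,-0.0236,-0.0373],[0,0,0],0.01],[[0,-0.0246,-0.0523],[0,0,0],0.01],[[0,-0.0218,-0.067],[0,0,0],0.01]])

```text
time: 21.5
tool_pos: [0.5601, -0.2254, 0.1212]
tool_rot: [-3.133, -0.0, 1.66]
contact_force: [-7.9, -7.1, -5.8]
opening: 0.021
grip_force: 35.0
```

Emit:
arm_command(moves=[[[0,0.0064,-0.0136],[0,0,0],0.01],[[0,0.016,-0.0252],[0,0,0],0.01],[[0,0.0282,-0.0341],[0,0,0],0.01],[[0,0.0422,-0.0396],[0,0,0],0.01],[[0,0.0571,-0.0415],[0,0,0],0.01]])

```text
time: 22.0
tool_pos: [0.6207, -0.2191, 0.1651]
tool_rot: [-3.141, 0.001, 1.66]
contact_force: [-2.6, -1.4, -8.8]
opening: 0.021
grip_force: 35.0
```

One turn is done and the tool is back at its starting point. Turn two:

Emit:
arm_command(moves=[[[0,0.0149,0.0019],[0,0,0],0.01],[[0,0.0289,0.0074],[0,0,0],0.01],[[0,0.0411,0.0163],[0,0,0],0.01],[[0,0.0507,0.0279],[0,0,0],0.01],[[0,0.0571,0.0415],[0,0,0],0.01]])

```text
time: 22.5
tool_pos: [0.6753, -0.2133, 0.1211]
tool_rot: [-3.134, -0.002, 1.661]
contact_force: [-15.7, -0.6, 0.7]
opening: 0.0214
grip_force: 35.0
```

Emit:
arm_command(moves=[[[0,0.0028,0.0147],[0,0,0],0.01],[[0,0.0018,0.0297],[0,0,0],0.01],[[0,-0.0028,0.044],[0,0,0],0.01],[[0,-0.0109,0.0567],[0,0,0],0.01],[[0,-0.0218,0.067],[0,0,0],0.01]])

```text
time: 23.0
tool_pos: [0.6541, -0.2157, 0.057]
tool_rot: [-3.139, -0.0, 1.661]
contact_force: [-12.8, 2.7, 22.7]
opening: 0.0211
grip_force: 35.0
```

Emit:
arm_command(moves=[[[0,-0.0132,0.0073],[0,0,0],0.01],[[0,-0.0278,0.011],[0,0,0],0.01],[[0,-0.0428,0.011],[0,0,0],0.01],[[0,-0.0574,0.0073],[0,0,0],0.01],[[0,-0.0706,0],[0,0,0],0.01]])

```text
time: 23.5
tool_pos: [0.5853, -0.2228, 0.0547]
tool_rot: [3.141, 0.001, 1.661]
contact_force: [3.2, -4.5, -5.9]
opening: 0.0209
grip_force: 35.0
```

Emit:
arm_command(moves=[[[0,-0.0109,-0.0103],[0,0,0],0.01],[[0,-0.019,-0.023],[0,0,0],0.01],[[0,-0.0236,-0.0373],[0,0,0],0.01],[[0,-0.0246,-0.0523],[0,0,0],0.01],[[0,-0.0218,-0.067],[0,0,0],0.01]])

```text
time: 24.0
tool_pos: [0.5601, -0.2254, 0.1212]
tool_rot: [-3.133, -0.0, 1.66]
contact_force: [-7.1, -6.9, -6.1]
opening: 0.0208
grip_force: 35.0
```

Emit:
arm_command(moves=[[[0,0.0064,-0.0136],[0,0,0],0.01],[[0,0.016,-0.0252],[0,0,0],0.01],[[0,0.0282,-0.0341],[0,0,0],0.01],[[0,0.0422,-0.0396],[0,0,0],0.01],[[0,0.0571,-0.0415],[0,0,0],0.01]])

```text
time: 24.5
tool_pos: [0.6207, -0.2191, 0.1651]
tool_rot: [-3.141, 0.0, 1.66]
contact_force: [-3.4, -2.3, -8.1]
opening: 0.0209
grip_force: 35.0
```

Turn three:

Emit:
arm_command(moves=[[[0,0.0149,0.0019],[0,0,0],0.01],[[0,0.0289,0.0074],[0,0,0],0.01],[[0,0.0411,0.0163],[0,0,0],0.01],[[0,0.0507,0.0279],[0,0,0],0.01],[[0,0.0571,0.0415],[0,0,0],0.01]])

```text
time: 25.0
tool_pos: [0.6753, -0.2133, 0.121]
tool_rot: [-3.134, -0.002, 1.661]
contact_force: [-15.1, -1.1, 0.5]
opening: 0.021
grip_force: 35.0
```

Emit:
arm_command(moves=[[[0,0.0028,0.0147],[0,0,0],0.01],[[0,0.0018,0.0297],[0,0,0],0.01],[[0,-0.0028,0.044],[0,0,0],0.01],[[0,-0.0109,0.0567],[0,0,0],0.01],[[0,-0.0218,0.067],[0,0,0],0.01]])

```text
time: 25.5
tool_pos: [0.6541, -0.2157, 0.057]
tool_rot: [-3.139, -0.0, 1.661]
contact_force: [-13.3, 2.0, 23.3]
opening: 0.0213
grip_force: 35.0
```

Emit:
arm_command(moves=[[[0,-0.0132,0.0073],[0,0,0],0.01],[[0,-0.0278,0.011],[0,0,0],0.01],[[0,-0.0428,0.011],[0,0,0],0.01],[[0,-0.0574,0.0073],[0,0,0],0.01],[[0,-0.0706,0],[0,0,0],0.01]])

```text
time: 26.0
tool_pos: [0.5853, -0.2228, 0.0547]
tool_rot: [3.141, 0.001, 1.661]
contact_force: [3.2, -3.5, -4.7]
opening: 0.021
grip_force: 35.0
```

Emit:
arm_command(moves=[[[0,-0.0109,-0.0103],[0,0,0],0.01],[[0,-0.019,-0.023],[0,0,0],0.01],[[0,-0.0236,-0.0373],[0,0,0],0.01],[[0,-0.0246,-0.0523],[0,0,0],0.01],[[0,-0.0218,-0.067],[0,0,0],0.01]])

```text
time: 26.5
tool_pos: [0.5601, -0.2254, 0.1212]
tool_rot: [-3.133, -0.0, 1.66]
contact_force: [-8.4, -7.6, -5.7]
opening: 0.0214
grip_force: 35.0
```

Emit:
arm_command(moves=[[[0,0.0064,-0.0136],[0,0,0],0.01],[[0,0.016,-0.0252],[0,0,0],0.01],[[0,0.0282,-0.0341],[0,0,0],0.01],[[0,0.0422,-0.0396],[0,0,0],0.01],[[0,0.0571,-0.0415],[0,0,0],0.01]])

```text
time: 27.0
tool_pos: [0.6207, -0.2191, 0.1651]
tool_rot: [-3.141, 0.001, 1.66]
contact_force: [-3.3, -2.7, -8.7]
opening: 0.0213
grip_force: 35.0
```

Turn four:

Emit:
arm_command(moves=[[[0,0.0149,0.0019],[0,0,0],0.01],[[0,0.0289,0.0074],[0,0,0],0.01],[[0,0.0411,0.0163],[0,0,0],0.01],[[0,0.0507,0.0279],[0,0,0],0.01],[[0,0.0571,0.0415],[0,0,0],0.01]])

```text
time: 27.5
tool_pos: [0.6753, -0.2133, 0.1211]
tool_rot: [-3.134, -0.002, 1.661]
contact_force: [-15.4, -0.9, 1.4]
opening: 0.0212
grip_force: 35.0
```

Emit:
arm_command(moves=[[[0,0.0028,0.0147],[0,0,0],0.01],[[0,0.0018,0.0297],[0,0,0],0.01],[[0,-0.0028,0.044],[0,0,0],0.01],[[0,-0.0109,0.0567],[0,0,0],0.01],[[0,-0.0218,0.067],[0,0,0],0.01]])

```text
time: 28.0
tool_pos: [0.6541, -0.2157, 0.057]
tool_rot: [-3.139, -0.0, 1.661]
contact_force: [-12.8, 1.5, 23.0]
opening: 0.0211
grip_force: 35.0
```

Emit:
arm_command(moves=[[[0,-0.0132,0.0073],[0,0,0],0.01],[[0,-0.0278,0.011],[0,0,0],0.01],[[0,-0.0428,0.011],[0,0,0],0.01],[[0,-0.0574,0.0073],[0,0,0],0.01],[[0,-0.0706,0],[0,0,0],0.01]])

```text
time: 28.5
tool_pos: [0.5853, -0.2228, 0.0547]
tool_rot: [3.141, 0.001, 1.661]
contact_force: [4.1, -4.0, -4.9]
opening: 0.0208
grip_force: 35.0
```

Emit:
arm_command(moves=[[[0,-0.0109,-0.0103],[0,0,0],0.01],[[0,-0.019,-0.023],[0,0,0],0.01],[[0,-0.0236,-0.0373],[0,0,0],0.01],[[0,-0.0246,-0.0523],[0,0,0],0.01],[[0,-0.0218,-0.067],[0,0,0],0.01]])

```text
time: 29.0
tool_pos: [0.5601, -0.2254, 0.1212]
tool_rot: [-3.133, -0.0, 1.66]
contact_force: [-7.3, -7.2, -6.3]
opening: 0.0209
grip_force: 35.0
```

Emit:
arm_command(moves=[[[0,0.0064,-0.0136],[0,0,0],0.01],[[0,0.016,-0.0252],[0,0,0],0.01],[[0,0.0282,-0.0341],[0,0,0],0.01],[[0,0.0422,-0.0396],[0,0,0],0.01],[[0,0.0571,-0.0415],[0,0,0],0.01]])

```text
time: 29.5
tool_pos: [0.6207, -0.2191, 0.1651]
tool_rot: [-3.141, 0.0, 1.66]
contact_force: [-2.4, -1.5, -7.9]
opening: 0.0209
grip_force: 35.0
```

Turn five, then let it settle:

Emit:
arm_command(moves=[[[0,0.0149,0.0019],[0,0,0],0.01],[[0,0.0289,0.0074],[0,0,0],0.01],[[0,0.0411,0.0163],[0,0,0],0.01],[[0,0.0507,0.0279],[0,0,0],0.01],[[0,0.0571,0.0415],[0,0,0],0.01]])

```text
time: 30.0
tool_pos: [0.6753, -0.2133, 0.1211]
tool_rot: [-3.134, -0.002, 1.661]
contact_force: [-15.7, -0.5, 1.7]
opening: 0.0207
grip_force: 35.0
```

Emit:
arm_command(moves=[[[0,0.0028,0.0147],[0,0,0],0.01],[[0,0.0018,0.0297],[0,0,0],0.01],[[0,-0.0028,0.044],[0,0,0],0.01],[[0,-0.0109,0.0567],[0,0,0],0.01],[[0,-0.0218,0.067],[0,0,0],0.01]])

```text
time: 30.5
tool_pos: [0.6541, -0.2157, 0.057]
tool_rot: [-3.139, -0.0, 1.661]
contact_force: [-13.0, 2.6, 24.5]
opening: 0.0213
grip_force: 35.0
```

Emit:
arm_command(moves=[[[0,-0.0132,0.0073],[0,0,0],0.01],[[0,-0.0278,0.011],[0,0,0],0.01],[[0,-0.0428,0.011],[0,0,0],0.01],[[0,-0.0574,0.0073],[0,0,0],0.01],[[0,-0.0706,0],[0,0,0],0.01]])

```text
time: 31.0
tool_pos: [0.5853, -0.2228, 0.0547]
tool_rot: [3.141, 0.001, 1.661]
contact_force: [3.7, -4.8, -4.8]
opening: 0.0209
grip_force: 35.0
```

Emit:
arm_command(moves=[[[0,-0.0109,-0.0103],[0,0,0],0.01],[[0,-0.019,-0.023],[0,0,0],0.01],[[0,-0.0236,-0.0373],[0,0,0],0.01],[[0,-0.0246,-0.0523],[0,0,0],0.01],[[0,-0.0218,-0.067],[0,0,0],0.01]])

```text
time: 31.5
tool_pos: [0.5601, -0.2254, 0.1212]
tool_rot: [-3.133, -0.0, 1.66]
contact_force: [-8.2, -7.7, -5.4]
opening: 0.0208
grip_force: 35.0
```

Emit:
arm_command(moves=[[[0,0.0064,-0.0136],[0,0,0],0.01],[[0,0.016,-0.0252],[0,0,0],0.01],[[0,0.0282,-0.0341],[0,0,0],0.01],[[0,0.0422,-0.0396],[0,0,0],0.01],[[0,0.0571,-0.0415],[0,0,0],0.01]])

```text
time: 32.0
tool_pos: [0.6207, -0.2191, 0.1651]
tool_rot: [-3.141, 0.001, 1.66]
contact_force: [-2.6, -2.1, -8.0]
opening: 0.0208
grip_force: 35.0
```

Emit:
arm_command(moves=[[[0,0,0],[0,0,0],0.01],[[0,0,0],[0,0,0],0.01],[[0,0,0],[0,0,0],0.01],[[0,0,0],[0,0,0],0.02],[[0,0,0],[0,0,0],0.03]])

```text
time: 32.5
tool_pos: [0.6201, -0.2188, 0.1641]
tool_rot: [-3.141, -0.0, 1.661]
contact_force: [-0.4, -0.0, 0.2]
opening: 0.0255
grip_force: 0.0
```

Emit:
arm_command(moves=[[[0,0,0],[0,0,0],0.045],[[0,0,0],[0,0,0],0.055],[[0,0,-0.03],[0,0,0],0.06],[[0,0,-0.06],[0,0,0],0.06],[[0,0,-0.08],[0,0,0],0.06]])

```text
time: 33.0
tool_pos: [0.6206, -0.2189, 0.2457]
tool_rot: [3.141, 0.0, 1.661]
contact_force: [0.6, -0.1, 0.2]
opening: 0.0593
grip_force: 0.0
```

Run:
```python
from h import *
o=robot.observe();print(o['tool_pos'],o['opening'])
b=np.array([.4547,-.2931,.1018]);print(delta(b+[0,.004,.1],1.661),delta(b+[0,.004,0],1.661))
```

```text
[ 0.62059851 -0.21893327  0.24570816] 0.05933055341987574
(array([-0.055 , -0.1715,  0.0439]), array([ 0.,  0., -0.])) (array([-0.0549, -0.1716,  0.1439]), array([ 0.,  0., -0.]))
```

Crank is back at the top after five turns. Going to the bar, gripping it, and tipping it back.

Emit:
arm_command(moves=[[[-0.01,-0.045,0],[0,0,0],0.06],[[-0.03,-0.09,0],[0,0,0],0.06],[[-0.045,-0.135,0.01],[0,0,0],0.06],[[-0.055,-0.17,0.03],[0,0,0],0.06],[[-0.055,-0.172,0.06],[0,0,0],0.06]])

```text
time: 33.5
tool_pos: [0.4511, -0.2908, 0.1848]
tool_rot: [3.142, 0.002, 1.657]
contact_force: [0.2, 0.0, -0.1]
opening: 0.0601
grip_force: 0.0
```

Emit:
arm_command(moves=[[[0,0,0.03],[0,0,0],0.06],[[0,0,0.06],[0,0,0],0.06],[[0,0,0.08],[0,0,0],0.06],[[0,0,0.084],[0,0,0],0.05],[[0,0,0.084],[0,0,0],0.03]])

```text
time: 34.0
tool_pos: [0.454, -0.2888, 0.0997]
tool_rot: [-3.14, -0.001, 1.661]
contact_force: [0.7, 0.1, 1.0]
opening: 0.0485
grip_force: 0.0
```

Emit:
arm_command(moves=[[[0,0,0],[0,0,0],0.01],[[0,0,0],[0,0,0],0.005],[[0,0,0],[0,0,0],0.005],[[0,0,0],[0,0,0],0.005],[[0,0,0],[0,0,0],0.005]])

```text
time: 34.5
tool_pos: [0.4541, -0.2893, 0.1006]
tool_rot: [-3.141, 0.001, 1.661]
contact_force: [-3.5, -0.1, 4.2]
opening: 0.015
grip_force: 35.0
```

Run:
```python
from h import *
b=bar(0);R=tool()[1];o=robot.observe();print(o['tool_pos'],b,o['opening'],o['grip_force'],o['contact_force'])
T=np.linspace(0,1.78,16)
A=[R.inv().apply(bar(t)-b) for t in T]
for k in range(0,15,5): print([(A[i]-A[k]).round(3).tolist() for i in range(k+1,min(k+6,16))])
```

```text
[ 0.45405462 -0.28926601  0.10062281] [ 0.4550483  -0.29276514  0.101     ] 0.01498436249546289 35.000039935112 [-3.48806709 -0.13964727  4.22687657]
[[-0.0, 0.001, -0.018], [-0.0, 0.004, -0.035], [-0.0, 0.009, -0.052], [-0.0, 0.017, -0.069], [-0.0, 0.026, -0.084]]
[[-0.0, 0.011, -0.014], [0.0, 0.023, -0.027], [0.0, 0.037, -0.038], [0.0, 0.052, -0.048], [0.0, 0.068, -0.055]]
[[0.0, 0.017, -0.006], [0.0, 0.034, -0.009], [0.0, 0.052, -0.011], [0.0, 0.07, -0.01], [0.0, 0.087, -0.008]]
```

Emit:
arm_command(moves=[[[0,0.001,-0.018],[0,0,0],0.005],[[0,0.004,-0.035],[0,0,0],0.005],[[0,0.009,-0.052],[0,0,0],0.005],[[0,0.017,-0.069],[0,0,0],0.005],[[0,0.026,-0.084],[0,0,0],0.005]])

```text
time: 35.0
tool_pos: [0.4792, -0.2865, 0.1843]
tool_rot: [-3.139, -0.001, 1.661]
contact_force: [-0.9, -0.2, -4.0]
opening: 0.0148
grip_force: 35.0
```

Emit:
arm_command(moves=[[[0,0.011,-0.014],[0,0,0],0.005],[[0,0.023,-0.027],[0,0,0],0.005],[[0,0.037,-0.038],[0,0,0],0.005],[[0,0.052,-0.048],[0,0,0],0.005],[[0,0.068,-0.055],[0,0,0],0.005]])

```text
time: 35.5
tool_pos: [0.5479, -0.2793, 0.24]
tool_rot: [-3.14, -0.002, 1.661]
contact_force: [-2.8, 4.0, 3.1]
opening: 0.0151
grip_force: 35.0
```

Emit:
arm_command(moves=[[[0,0.017,-0.006],[0,0,0],0.005],[[0,0.034,-0.009],[0,0,0],0.005],[[0,0.052,-0.011],[0,0,0],0.005],[[0,0.07,-0.01],[0,0,0],0.005],[[0,0.087,-0.008],[0,0,0],0.005]])

```text
time: 36.0
tool_pos: [0.6358, -0.27, 0.2471]
tool_rot: [3.141, -0.004, 1.663]
contact_force: [0.2, 6.2, -4.2]
opening: 0.0152
grip_force: 35.0
```

Emit:
arm_command(moves=[[[0,0,0],[0,0,0],0.02],[[0,0,0],[0,0,0],0.06],[[0,0,0],[0,0,0],0.06],[[0,0,-0.02],[0,0,0],0.06],[[0,0,-0.07],[0,0,0],0.06]])

```text
time: 36.5
tool_pos: [0.6324, -0.2726, 0.3127]
tool_rot: [-3.132, -0.006, 1.66]
contact_force: [1.5, -0.3, 0.5]
opening: 0.0474
grip_force: 0.0
```

Run:
```python
from h import *
p,R=tool();t=np.array([*mach(-.16,0,0)[:2],.33]);
print(p,R.inv().apply(t-p),(R.inv()*Ro.from_euler('xyz',[np.pi,0,MY+np.pi])).as_rotvec())
```

```text
[ 0.6324467  -0.27259197  0.31265633] [-0.06936562 -0.22850463 -0.0155786 ] [-0.00284064 -0.01209903 -1.57293994]
```

Emit:
arm_command(moves=[[[0,-0.02,-0.02],[0,0,-0.15],0.065],[[0,-0.06,-0.02],[0,0,-0.3],0.065],[[0,-0.1,-0.02],[0,0,-0.45],0.065],[[-0.02,-0.14,-0.02],[0,0,-0.6],0.065],[[-0.04,-0.18,-0.02],[0,0,-0.75],0.065]])

```text
time: 37.0
tool_pos: [0.4576, -0.3286, 0.3378]
tool_rot: [-3.141, 0.001, 2.413]
contact_force: [0.6, -1.0, 1.1]
opening: 0.0652
grip_force: 0.0
```

Run:
```python
from h import *
p,R=tool();t=np.array([.412,-.363,.3]);
print(p,R.inv().apply(t-p),(R.inv()*Ro.from_euler('xyz',[np.pi,0,-3.043])).as_rotvec())
```

```text
[ 0.45759866 -0.32855606  0.33784873] [ 0.01111096 -0.05603386  0.03788011] [-1.15477422e-03  6.67670488e-04 -8.27485821e-01]
```

Emit:
arm_command(moves=[[[0.01,-0.02,0.01],[0,0,-0.15],0.065],[[0.011,-0.04,0.02],[0,0,-0.3],0.065],[[0.011,-0.05,0.06],[0,0,-0.45],0.065],[[0.011,-0.056,0.1],[0,0,-0.6],0.065],[[0.011,-0.056,0.14],[0,0,-0.75],0.065]])

```text
time: 37.5
tool_pos: [0.4127, -0.3634, 0.1965]
tool_rot: [-3.14, 0.0, -3.123]
contact_force: [0.2, -0.4, -0.5]
opening: 0.0652
grip_force: 0.0
```

Emit:
arm_command(moves=[[[0,0,0],[0,0,-0.03],0.065],[[0,0,0],[0,0,-0.03],0.065],[[0,0,0],[0,0,-0.03],0.065],[[0,0,0],[0,0,-0.03],0.065],[[0,0,0],[0,0,-0.03],0.065]])

```text
time: 38.0
tool_pos: [0.4147, -0.3629, 0.1987]
tool_rot: [-3.139, 0.002, -3.097]
contact_force: [1.1, -0.4, -0.1]
opening: 0.0649
grip_force: 0.0
```

Run:
```python
from h import *
p,R=tool();t=np.array([.412,-.363,.0752]);
print(p,R.inv().apply(t-p),(R.inv()*Ro.from_euler('xyz',[np.pi,0,-3.043])).as_rotvec())
im=robot.read_camera('wrist');m=robot.camera_model('wrist')
c=[mach(-.16+a,b,.08) for a,b in((-.07,.023),(-.07,-.023))]
print(w2p(m,c)*1.5625)
cv2.imwrite('pics/w8.png',cv2.resize(im[:,:,::-1],(800,600),interpolation=cv2.INTER_CUBIC))
```

```text
[ 0.41474708 -0.3628784   0.19872419] [0.00296358 0.00028814 0.12351891] [-0.00238188  0.00166693 -0.0544726 ]
[[436.37517393 177.56445401]
 [361.47018547 181.16210063]]
```

View pics/w8.png

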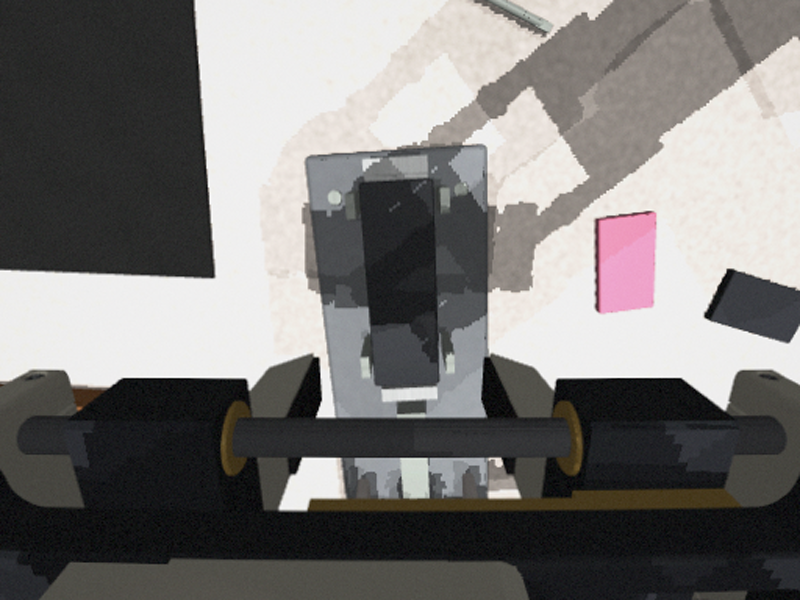

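The plaque still lies square in the nest, with its near corners at (362,181) and (433,180). Picking it up.

Emit:
arm_command(moves=[[[0.002,0,0.02],[0,0,-0.054],0.065],[[0.002,0,0.06],[0,0,-0.054],0.065],[[0.002,0,0.1],[0,0,-0.054],0.065],[[0.002,0,0.115],[0,0,-0.054],0.065],[[0.002,0,0.123],[0,0,-0.054],0.06]])

```text
time: 38.55
tool_pos: [0.4118, -0.362, 0.0727]
tool_rot: [3.14, -0.001, -3.043]
contact_force: [0.3, -0.5, -0.8]
opening: 0.0619
grip_force: 0.0
```

Emit:
arm_command(moves=[[[0,0,0],[0,0,0],0.05],[[0,0,0],[0,0,0],0.04],[[0,0,0],[0,0,0],0.035],[[0,0,0],[0,0,0],0.035],[[0,0,0],[0,0,0],0.035]])

```text
time: 39.05
tool_pos: [0.4128, -0.3632, 0.0754]
tool_rot: [-3.139, 0.002, -3.043]
contact_force: [0.0, 0.6, 5.5]
opening: 0.0453
grip_force: 35.0
```

Emit:
arm_command(moves=[[[0,0,0],[0,0,0],0.035],[[0,0,-0.01],[0,0,0],0.035],[[0,0,-0.03],[0,0,0],0.035],[[0,0,-0.06],[0,0,0],0.035],[[0,0,-0.08],[0,0,0],0.035]])

```text
time: 39.55
tool_pos: [0.4124, -0.3627, 0.1563]
tool_rot: [-3.14, 0.001, -3.043]
contact_force: [-0.2, -0.2, -1.5]
opening: 0.045
grip_force: 35.0
```

```bash
cat >> h.py <<'E'
TC=np.array([.524,.2965]);TY=.02;PC=.024
def pan(x,y,z): c,s=np.cos(TY),np.sin(TY); y=y+PC; return np.array([TC[0]+c*x-s*y,TC[1]+s*x+c*y,z])
E
python3 - <<'E'
from h import *
o=robot.observe();print(o['opening'],o['grip_force'])
# check panel & plaques with top camera, wrist calibrations
im=robot.read_camera('top');m=robot.camera_model('top')
a=cv2.resize(im[110:270,105:305,::-1],None,fx=4,fy=3.75,interpolation=cv2.INTER_CUBIC)
a=cv2.resize(im[120:268,105:303,::-1],None,fx=4,fy=4,interpolation=cv2.INTER_CUBIC)
cv2.imwrite('pics/t2.png',a);print(a.shape)
p,R=tool();print(p,delta([*pan(-.05,.042,0)[:2],.16],TY))
E
```

```text
0.044951085219791645 34.999292492866516
(592, 792, 3)
[ 0.41342955 -0.36394412  0.1593149 ] (array([-0.1307,  0.716 , -0.0042]), array([-0.005,  0.004,  0.079]))
```

View pics/t2.png

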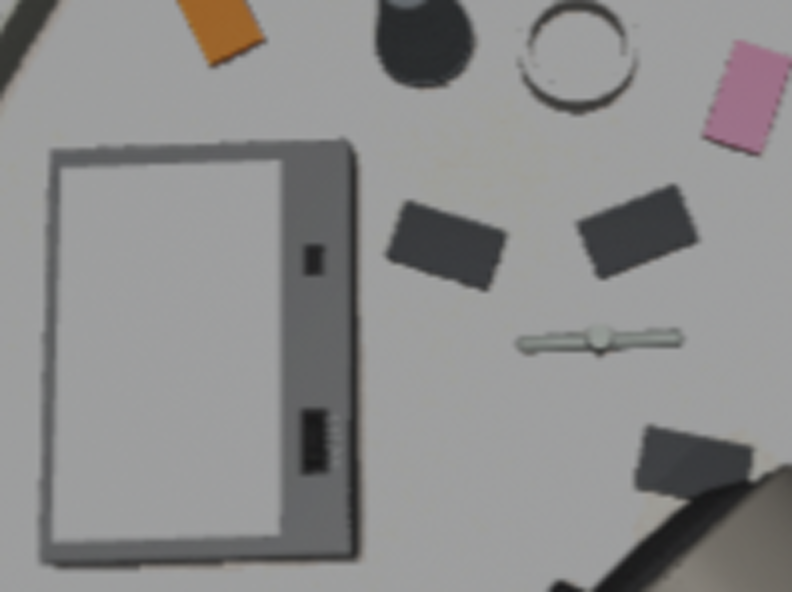

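Panel corners are at (61,167), (281,159), (281,535) and (52,542), the wheel slot is at (302-328, 409-473), and the controls haven't moved.

Run:
```python
from h import *
m=robot.camera_model('top')
q=p2w(m,[(61,167),(281,159),(281,535),(52,542)],.045,4,(105,120));print(q.round(4).tolist(),q.mean(0))
for i,j in((3,0),(2,1)): d=q[j]-q[i];print(np.linalg.norm(d),np.arctan2(d[1],d[0]))
print(np.linalg.norm(q[0]-q[1]),np.linalg.norm(q[3]-q[2]))
s=p2w(m,[(302,409),(328,409),(328,473),(302,473)],.045,4,(105,120));print('slot',s.round(4).tolist(),s.mean(0),'pan ctr',pan(0,0,0),'crest',pan(-.07,-.084-PC,0))
```

```text
[[0.6591, 0.3998], [0.6604, 0.2389], [0.3893, 0.2366], [0.388, 0.3975]] [0.52421039 0.31821645]
0.2711397932415294 0.008275963562804203
0.2710412985067463 0.008512261885401131
0.1608163012842378 0.16088031735368352
slot [[0.4774, 0.2224], [0.477, 0.204], [0.4318, 0.2039], [0.4322, 0.2222]] [0.45459514 0.21312542] pan ctr [0.52352003 0.3204952  0.        ] crest [0.45569389 0.21111689 0.        ]
```

```bash
sed -i 's/^TC=.*/TC=np.array([.5242,.3182]);TY=.0084;PC=0/' h.py
python3 - <<'E'
from h import *
print(delta([*pan(-.05,.042,0)[:2],.12],TY))
E
```

```text
(array([-0.1315,  0.7144,  0.0358]), array([-0.005,  0.004,  0.091]))
```

Emit:
arm_command(moves=[[[-0.01,0.03,0],[0,0,0.02],0.035],[[-0.02,0.07,0],[0,0,0.04],0.035],[[-0.03,0.11,0],[0,0,0.06],0.035],[[-0.04,0.15,0],[0,0,0.08],0.035],[[-0.04,0.19,0],[0,0,0.08],0.035]])

```text
time: 40.1
tool_pos: [0.4336, -0.1678, 0.154]
tool_rot: [-3.142, 0.0, -3.123]
contact_force: [0.5, -0.3, -1.1]
opening: 0.0454
grip_force: 35.0
```

Emit:
arm_command(moves=[[[-0.01,0.04,0],[0,0,0],0.035],[[-0.02,0.08,0],[0,0,0],0.035],[[-0.03,0.12,0],[0,0,0],0.035],[[-0.03,0.16,0],[0,0,0],0.035],[[-0.03,0.2,0],[0,0,0],0.035]])

```text
time: 40.6
tool_pos: [0.4591, 0.0327, 0.154]
tool_rot: [-3.142, -0.0, -3.123]
contact_force: [0.1, -0.8, -2.0]
opening: 0.0454
grip_force: 35.0
```

Emit:
arm_command(moves=[[[0,0.04,0],[0,0,0],0.035],[[0,0.08,0],[0,0,0],0.035],[[0,0.12,0],[0,0,0],0.035],[[0,0.16,0],[0,0,0],0.035],[[0,0.2,0],[0,0,0],0.035]])

```text
time: 41.1
tool_pos: [0.4551, 0.2325, 0.154]
tool_rot: [-3.141, -0.0, -3.123]
contact_force: [1.7, -0.2, -1.4]
opening: 0.045
grip_force: 35.0
```

Run:
```python
from h import *
o=robot.observe();print(o['tool_pos'],o['tool_rot'],o['opening'],o['grip_force'],delta([*pan(-.05,.042,0)[:2],.08],TY))
```

```text
[0.45508217 0.23252764 0.15395551] [-3.14124978e+00 -4.51235484e-04 -3.12262644e+00] 0.04501052648262523 34.99808728694916 (array([-0.0212,  0.1269,  0.0739]), array([-0.   , -0.   ,  0.011]))
```

Emit:
arm_command(moves=[[[-0.01,0.04,0],[0,0,0.011],0.035],[[-0.02,0.08,0.01],[0,0,0.011],0.035],[[-0.021,0.11,0.03],[0,0,0.011],0.035],[[-0.021,0.126,0.06],[0,0,0.011],0.035],[[-0.021,0.126,0.074],[0,0,0.011],0.035]])

```text
time: 41.6
tool_pos: [0.4725, 0.3588, 0.0771]
tool_rot: [-3.14, -0.003, -3.131]
contact_force: [1.4, 0.6, -0.9]
opening: 0.0452
grip_force: 35.0
```

Emit:
arm_command(moves=[[[0,0,0.01],[0,0,0],0.035],[[0,0,0.02],[0,0,0],0.035],[[0,0,0.025],[0,0,0],0.035],[[0,0,0.029],[0,0,0],0.035],[[0,0,0.029],[0,0,0],0.035]])

```text
time: 42.1
tool_pos: [0.4745, 0.3571, 0.0511]
tool_rot: [-3.142, 0.0, -3.134]
contact_force: [-0.2, 1.5, -1.0]
opening: 0.0449
grip_force: 35.0
```

Run:
```python
from h import *
o=robot.observe();print(o['tool_pos'],o['tool_rot'],o['opening'],o['grip_force'],o['contact_force'],delta([*pan(-.05,.042,0)[:2],.05],TY))
```

```text
[0.47449225 0.35705608 0.05114113] [-3.14156343e+00  1.18087779e-04 -3.13428708e+00] 0.0449454289672778 34.99933362007141 [-0.22063055  1.5369281  -0.97054937] (array([0.0006, 0.0027, 0.0011]), array([-0.   ,  0.   , -0.001]))
```

Emit:
arm_command(moves=[[[0,0.001,0.001],[0,0,0],0.035],[[0,0.001,0.001],[0,0,0],0.05],[[0,0.001,0.001],[0,0,0],0.058],[[0,0.001,0.001],[0,0,0],0.058],[[0,0,-0.03],[0,0,0],0.06]])

```text
time: 42.6
tool_pos: [0.472, 0.3561, 0.0779]
tool_rot: [-3.138, -0.007, -3.134]
contact_force: [0.1, 0.2, 0.6]
opening: 0.0594
grip_force: 0.0
```

Emit:
arm_command(moves=[[[0,-0.02,-0.05],[0,0,0.15],0.065],[[0,-0.06,-0.09],[0,0,0.3],0.065],[[-0.02,-0.1,-0.1],[0,0,0.45],0.065],[[-0.04,-0.14,-0.1],[0,0,0.6],0.065],[[-0.06,-0.18,-0.1],[0,0,0.75],0.065]])

```text
time: 43.1
tool_pos: [0.5367, 0.1762, 0.1827]
tool_rot: [3.139, 0.002, 2.394]
contact_force: [0.8, 0.7, -0.8]
opening: 0.0651
grip_force: 0.0
```

Run:
```python
from h import *
m=robot.camera_model('top');print('cone front',p2w(m,[(423,87),(376,40),(474,40)],.0,4,(105,120)).round(3).tolist())
p,R=tool();t=np.array([.602,.1225,.15]);
print(p,R.as_euler('xyz'),R.inv().apply(t-p),(R.inv()*Ro.from_euler('xyz',[np.pi,0,1.229])).as_rotvec())
```

```text
cone front [[0.727, 0.14], [0.765, 0.176], [0.763, 0.101]]
[0.53669399 0.17623018 0.18266027] [3.13936358e+00 1.93632481e-03 2.39372348e+00] [-0.08435575  0.00494828  0.03283479] [3.09883528e-03 4.14183048e-04 1.16472475e+00]
```

Emit:
arm_command(moves=[[[-0.03,0,0],[0,0,0.15],0.065],[[-0.05,0.003,0],[0,0,0.3],0.065],[[-0.07,0.004,0],[0,0,0.45],0.065],[[-0.084,0.005,0],[0,0,0.6],0.065],[[-0.084,0.005,0],[0,0,0.75],0.065]])

```text
time: 43.6
tool_pos: [0.6023, 0.1232, 0.181]
tool_rot: [3.141, 0.0, 1.641]
contact_force: [-0.0, -0.3, 0.0]
opening: 0.0647
grip_force: 0.0
```

Emit:
arm_command(moves=[[[0,0,0.01],[0,0,0.15],0.065],[[0,0,0.03],[0,0,0.3],0.065],[[0,0,0.03],[0,0,0.41],0.065],[[0,0,0.03],[0,0,0.41],0.065],[[0,0,0.03],[0,0,0.41],0.065]])

```text
time: 44.1
tool_pos: [0.6013, 0.1248, 0.1515]
tool_rot: [3.141, -0.0, 1.243]
contact_force: [-0.2, -0.0, -0.2]
opening: 0.0648
grip_force: 0.0
```

Run:
```python
from h import *
p,R=tool();t=np.array([.602,.1225,.005]);
print(p,R.as_euler('xyz'),R.inv().apply(t-p),(R.inv()*Ro.from_euler('xyz',[np.pi,0,1.229])).as_rotvec())
im=robot.read_camera('wrist');m=robot.camera_model('wrist')
c,s=np.cos(1.229),np.sin(1.229)
P=[[.6021+a*c-b*s,.1225+a*s+b*c,.01] for a,b in((.04,.023),(.04,-.023),(-.04,-.023),(-.04,.023))]
q=w2p(m,P)
g=cv2.cvtColor(im,cv2.COLOR_RGB2GRAY);print(q.round(1).tolist())
mask=(g<75).astype(np.uint8)
n,l,st,ce=cv2.connectedComponentsWithStats(mask)
for i in range(1,n):
    if 300<st[i,4]<30000: print(st[i],ce[i].round(1))
cv2.imwrite('pics/w9.png',im[:,:,::-1])
```

```text
[0.60127264 0.12477285 0.15151232] [ 3.14084194e+00 -2.66975590e-04  1.24253518e+00] [-0.0019561   0.00131129  0.14651283] [ 0.00074889 -0.00027205  0.01353508]
[[236.4, 147.6], [279.2, 148.2], [276.6, 217.4], [236.9, 216.9]]
[  0   0  62  29 911] [20.4  9.2]
[194  98  27  23 394] [207. 109.]
[464 116  39  40 764] [479.1 134.1]
[ 43 124 205  75 333] [138.4 163.4]
[ 57 139  50  34 890] [ 82.3 155.7]
[ 237  148   43   69 2820] [257.3 181.9]
```

The dark blob (237-280, 148-217) falls exactly on the predicted control_1 outline, so I'm descending to grasp it.

Emit:
arm_command(moves=[[[-0.002,0.001,0.03],[0,0,0.013],0.065],[[-0.002,0.001,0.07],[0,0,0.013],0.065],[[-0.002,0.001,0.11],[0,0,0.013],0.065],[[-0.002,0.001,0.135],[0,0,0.013],0.065],[[-0.002,0.001,0.146],[0,0,0.013],0.06]])

```text
time: 44.65
tool_pos: [0.6, 0.1224, 0.0028]
tool_rot: [-3.138, 0.002, 1.228]
contact_force: [0.4, 0.0, -0.7]
opening: 0.0616
grip_force: 0.0
```

Emit:
arm_command(moves=[[[0,0,0],[0,0,0],0.05],[[0,0,0],[0,0,0],0.04],[[0,0,0],[0,0,0],0.035],[[0,0,0],[0,0,0],0.035],[[0,0,0],[0,0,0],0.035]])

```text
time: 45.15
tool_pos: [0.6025, 0.1226, 0.0068]
tool_rot: [3.139, -0.001, 1.227]
contact_force: [-0.4, 0.4, 6.2]
opening: 0.0452
grip_force: 35.0
```

Emit:
arm_command(moves=[[[0,0,0],[0,0,0],0.035],[[0,0,-0.02],[0,0,0],0.035],[[0,0,-0.05],[0,0,0],0.035],[[0,0,-0.09],[0,0,0],0.035],[[0,0,-0.11],[0,0,0],0.035]])

```text
time: 45.65
tool_pos: [0.6026, 0.1227, 0.1188]
tool_rot: [3.137, -0.002, 1.227]
contact_force: [0.4, 0.0, -0.4]
opening: 0.045
grip_force: 35.0
```

Run:
```python
from h import *
o=robot.observe();print(o['opening'],o['grip_force'])
p,R=tool();t=pan(.075,.042,.12)
print(p,R.as_euler('xyz'),R.inv().apply(t-p),(R.inv()*Ro.from_euler('xyz',[np.pi,0,TY])).as_rotvec())
```

```text
0.045006218728529834 34.99922275543213
[0.60260402 0.12266347 0.11879197] [ 3.13722676e+00 -1.88637141e-03  1.22658030e+00] [ 0.22292757 -0.08390558 -0.00115384] [ 0.00266318 -0.00430633  1.21817376]
```

Emit:
arm_command(moves=[[[0.03,-0.01,0],[0,0,0.15],0.035],[[0.06,-0.02,0],[0,0,0.3],0.035],[[0.09,-0.04,0],[0,0,0.45],0.035],[[0.13,-0.05,0],[0,0,0.6],0.035],[[0.17,-0.065,0],[0,0,0.75],0.035]])

```text
time: 46.15
tool_pos: [0.5977, 0.3056, 0.1156]
tool_rot: [3.141, -0.001, 0.47]
contact_force: [1.3, -0.9, -0.2]
opening: 0.045
grip_force: 35.0
```

Run:
```python
from h import *
o=robot.observe();print(o['opening'],o['grip_force'])
p,R=tool();t=pan(.075,.042,.085)
print(p,R.as_euler('xyz'),R.inv().apply(t-p),(R.inv()*Ro.from_euler('xyz',[np.pi,0,TY])).as_rotvec())
```

```text
0.04504287421453715 34.989731311798096
[0.59765275 0.30560767 0.11555809] [ 3.14126918e+00 -6.22898306e-04  4.69501833e-01] [ 0.02602804 -0.04871627  0.03055855] [ 1.74107270e-04 -6.86398528e-04  4.61101714e-01]
```

Emit:
arm_command(moves=[[[0.01,-0.02,0],[0,0,0.15],0.035],[[0.02,-0.04,0.01],[0,0,0.3],0.035],[[0.026,-0.049,0.02],[0,0,0.46],0.035],[[0.026,-0.049,0.03],[0,0,0.46],0.035],[[0.026,-0.049,0.03],[0,0,0.46],0.035]])

```text
time: 46.65
tool_pos: [0.597, 0.3591, 0.0831]
tool_rot: [3.14, 0.003, 0.02]
contact_force: [-0.4, 0.0, -0.6]
opening: 0.0449
grip_force: 35.0
```

Emit:
arm_command(moves=[[[0,0,0],[0,0,0],0.035],[[0,0,0.01],[0,0,0],0.035],[[0,0,0.02],[0,0,0],0.035],[[0,0,0.025],[0,0,0],0.035],[[0,0,0.025],[0,0,0],0.035]])

```text
time: 47.15
tool_pos: [0.5975, 0.3594, 0.0586]
tool_rot: [3.14, 0.002, 0.017]
contact_force: [0.7, -0.1, -0.6]
opening: 0.0449
grip_force: 35.0
```

Run:
```python
from h import *
o=robot.observe();print(o['opening'],o['grip_force'],o['contact_force'])
p,R=tool();t=pan(.075,.042,.053)
print(p,R.as_euler('xyz'),R.inv().apply(t-p),(R.inv()*Ro.from_euler('xyz',[np.pi,0,TY])).as_rotvec())
```

```text
0.04485399594995001 34.99915301799774 [ 0.66229919 -0.05340869 -0.5922862 ]
[0.59749336 0.35937258 0.05856777] [3.14048908e+00 2.30748578e-03 1.65134297e-02] [ 0.0013879  -0.00143956  0.00556299] [0.00111293 0.002303   0.0081147 ]
```

Emit:
arm_command(moves=[[[0.001,0,0.003],[0,0,0],0.035],[[0.001,0,0.0065],[0,0,0],0.035],[[0.001,0,0.0065],[0,0,0],0.05],[[0.001,0,0.0065],[0,0,0],0.058],[[0.001,0,0.0065],[0,0,0],0.058]])

```text
time: 47.65
tool_pos: [0.5993, 0.3601, 0.0539]
tool_rot: [-3.141, -0.001, 0.017]
contact_force: [-0.5, -0.1, -0.3]
opening: 0.0573
grip_force: 0.0
```

Emit:
arm_command(moves=[[[0,0,-0.04],[0,0,0],0.06],[[0,0.01,-0.08],[0,0,0],0.065],[[0,0.05,-0.1],[0,0,-0.15],0.065],[[0,0.09,-0.1],[0,0,-0.3],0.065],[[0,0.13,-0.1],[0,0,-0.45],0.065]])

```text
time: 48.15
tool_pos: [0.6016, 0.2291, 0.1551]
tool_rot: [3.141, -0.003, 0.474]
contact_force: [0.7, 0.8, -0.1]
opening: 0.065
grip_force: 0.0
```

Run:
```python
from h import *
o=robot.observe();print(o['opening'],o['grip_force'],o['contact_force'])
p,R=tool();t=np.array([.608,-.0185,.15])
print(p,R.as_euler('xyz'),R.inv().apply(t-p),(R.inv()*Ro.from_euler('xyz',[np.pi,0,1.911])).as_rotvec())
```

```text
0.06496825024633693 0.0 [ 0.74861203  0.76019291 -0.06137874]
[0.60158704 0.22905057 0.15512461] [ 3.14076409e+00 -2.75901071e-03  4.73598697e-01] [-0.10721242  0.22322417  0.00501379] [ 0.00266364 -0.00167127 -1.43740138]
```

Emit:
arm_command(moves=[[[-0.02,0.035,0],[0,0,-0.15],0.065],[[-0.04,0.075,0],[0,0,-0.3],0.065],[[-0.06,0.115,0],[0,0,-0.45],0.065],[[-0.08,0.155,0],[0,0,-0.6],0.065],[[-0.1,0.195,0],[0,0,-0.75],0.065]])

```text
time: 48.65
tool_pos: [0.5997, 0.0105, 0.1541]
tool_rot: [3.141, -0.0, 1.21]
contact_force: [0.3, 0.0, -0.0]
opening: 0.065
grip_force: 0.0
```

Run:
```python
from h import *
p,R=tool();t=np.array([.608,-.0185,.15])
print(p,R.as_euler('xyz'),R.inv().apply(t-p),(R.inv()*Ro.from_euler('xyz',[np.pi,0,1.911])).as_rotvec())
```

```text
[0.59966017 0.01054808 0.15413349] [ 3.14054944e+00 -1.99809059e-04  1.21025289e+00] [-0.02423912  0.01804697  0.00414748] [ 1.07017645e-03  1.73948471e-04 -7.00747144e-01]
```

Emit:
arm_command(moves=[[[-0.01,0.01,0],[0,0,-0.15],0.065],[[-0.024,0.018,0.004],[0,0,-0.3],0.065],[[-0.024,0.018,0.004],[0,0,-0.45],0.065],[[-0.024,0.018,0.004],[0,0,-0.6],0.065],[[-0.024,0.018,0.004],[0,0,-0.68],0.065]])

```text
time: 49.15
tool_pos: [0.608, -0.0169, 0.1499]
tool_rot: [3.141, 0.0, 1.889]
contact_force: [-0.2, -0.1, -0.2]
opening: 0.0647
grip_force: 0.0
```

Emit:
arm_command(moves=[[[0,0,0],[0,0,0],0.065],[[0,0,0],[0,0,0],0.065],[[0,0,0],[0,0,0],0.065],[[0,0,0],[0,0,0],0.065],[[0,0,0],[0,0,0],0.065]])

```text
time: 49.65
tool_pos: [0.6079, -0.0166, 0.1496]
tool_rot: [3.142, 0.0, 1.884]
contact_force: [0.5, 0.2, 0.1]
opening: 0.0652
grip_force: 0.0
```

```bash
cat >> h.py <<'E'
def chk(x,y,yaw,name):
    p,R=tool();t=np.array([x,y,.005])
    print(p,R.as_euler('xyz'),R.inv().apply(t-p),(R.inv()*Ro.from_euler('xyz',[np.pi,0,yaw])).as_rotvec())
    im=robot.read_camera('wrist');m=robot.camera_model('wrist');cv2.imwrite(name,im[:,:,::-1])
    c,s=np.cos(yaw),np.sin(yaw)
    P=[[x+a*c-b*s,y+a*s+b*c,.01] for a,b in((.04,.023),(.04,-.023),(-.04,-.023),(-.04,.023))]
    print(w2p(m,P).round(1).tolist())
    n,l,st,ce=cv2.connectedComponentsWithStats((cv2.cvtColor(im,cv2.COLOR_RGB2GRAY)<75).astype(np.uint8))
    for i in range(1,n):
        if 300<st[i,4]<30000:
            (u,v),wh,a=cv2.minAreaRect(np.argwhere(l==i)[:,::-1].astype(np.float32));print(st[i],(round(u),round(v)),np.round(wh),a,'world',p2w(m,[(u,v)],.01).round(4))
E
python3 -c "
from h import *
chk(.608,-.0185,1.911,'pics/w10.png')"
```

```text
[ 0.60792297 -0.01655247  0.14962768] [3.14155790e+00 1.06952625e-04 1.88352948e+00] [-0.00186129 -0.00053091  0.14462786] [ 3.32837070e-05  1.07423267e-04 -2.74705190e-02]
[[233.5, 148.5], [276.6, 147.3], [277.0, 217.1], [237.1, 218.1]]
[   0   16   35   75 1602] (17, 53) [74. 34.] 90.0 world [[0.3404 0.0369]]
[ 415   48   97  142 7702] (463, 118) [141.  96.] 90.0 world [[0.7929 0.1166]]
[408  52  31  73 335] (421, 87) [26. 73.] 6.34019136428833 world [[0.7356 0.1304]]
[  65  125   66   81 3103] (96, 165) [48. 70.] 24.943906784057617 world [[ 0.4346 -0.0514]]
[177 129  25  60 378] (188, 159) [13. 60.] 17.700428009033203 world [[ 0.529  -0.0146]]
[ 234  148   45   71 2893] (257, 183) [70. 43.] 86.8201675415039 world [[ 0.6083 -0.0166]]
[461 161  51  23 323] (487, 171) [54.  9.] 18.434946060180664 world [[0.8477 0.0755]]
[459 172  53  28 581] (486, 185) [57. 11.] 19.653823852539062 world [[0.8556 0.061 ]]
```

The blob matches the prediction within 1-2 mm. Grasping control 2.

Emit:
arm_command(moves=[[[-0.001,0,0.03],[0,0,-0.035],0.065],[[-0.001,0,0.07],[0,0,-0.035],0.065],[[-0.001,0,0.11],[0,0,-0.035],0.065],[[-0.001,0,0.133],[0,0,-0.035],0.065],[[-0.001,0,0.144],[0,0,-0.035],0.06]])

```text
time: 50.2
tool_pos: [0.6067, -0.0173, 0.003]
tool_rot: [-3.138, -0.002, 1.919]
contact_force: [0.4, 0.1, -0.3]
opening: 0.0615
grip_force: 0.0
```

Emit:
arm_command(moves=[[[0,0,0],[0,0,0],0.05],[[0,0,0],[0,0,0],0.04],[[0,0,0],[0,0,0],0.035],[[0,0,0],[0,0,0],0.035],[[0,0,0],[0,0,0],0.035]])

```text
time: 50.7
tool_pos: [0.6091, -0.0177, 0.007]
tool_rot: [3.139, 0.001, 1.919]
contact_force: [-1.1, 0.4, 4.8]
opening: 0.0448
grip_force: 35.0
```

Emit:
arm_command(moves=[[[0,0,0],[0,0,0],0.035],[[0,0,-0.02],[0,0,0],0.035],[[0,0,-0.05],[0,0,0],0.035],[[0,0,-0.09],[0,0,0],0.035],[[0,0,-0.11],[0,0,0],0.035]])

```text
time: 51.2
tool_pos: [0.6094, -0.0177, 0.1191]
tool_rot: [3.138, 0.002, 1.919]
contact_force: [0.3, -0.9, 0.1]
opening: 0.0447
grip_force: 35.0
```

```bash
cat >> h.py <<'E'
def to(t,yaw):
    o=robot.observe();p,R=tool();print(p,o['opening'],o['grip_force'],o['contact_force'].round(1));print(R.as_euler('xyz').round(3),R.inv().apply(np.array(t)-p).round(4),(R.inv()*Ro.from_euler('xyz',[np.pi,0,yaw])).as_rotvec().round(3))
E
python3 -c "
from h import *
to(pan(.065,-.042,.12),TY+np.pi)"
```

```text
[ 0.60942655 -0.01770005  0.11910644] 0.04474611678124814 34.997044801712036 [ 0.3 -0.9  0.1]
[3.138e+00 2.000e-03 1.919e+00] [ 0.2836  0.0818 -0.0012] [ 0.002  0.004 -1.231]
```

Emit:
arm_command(moves=[[[0.04,0.01,0],[0,0,-0.15],0.035],[[0.08,0.02,0],[0,0,-0.3],0.035],[[0.12,0.035,0],[0,0,-0.45],0.035],[[0.16,0.045,0],[0,0,-0.6],0.035],[[0.2,0.055,0],[0,0,-0.75],0.035]])

```text
time: 51.7
tool_pos: [0.5913, 0.1908, 0.1157]
tool_rot: [-3.142, 0.0, 2.675]
contact_force: [0.4, 0.4, -0.5]
opening: 0.045
grip_force: 35.0
```

```bash
python3 -c "
from h import *
to(pan(.065,-.042,.085),TY+np.pi)"
```

```text
[0.59127577 0.19077713 0.11574534] 0.04496655420783776 34.99201834201813 [ 0.4  0.4 -0.5]
[-3.142  0.     2.675] [0.0402 0.076  0.0307] [-0.     0.    -0.475]
```

Emit:
arm_command(moves=[[[0.015,0.03,0],[0,0,-0.15],0.035],[[0.03,0.06,0],[0,0,-0.3],0.035],[[0.04,0.076,0.01],[0,0,-0.45],0.035],[[0.04,0.076,0.02],[0,0,-0.475],0.035],[[0.04,0.076,0.031],[0,0,-0.475],0.035]])

```text
time: 52.2
tool_pos: [0.5904, 0.2749, 0.0838]
tool_rot: [-3.141, -0.0, -3.14]
contact_force: [-0.2, -0.4, -1.4]
opening: 0.0447
grip_force: 35.0
```

Emit:
arm_command(moves=[[[0,0,0.01],[0,0,0],0.035],[[0,0,0.02],[0,0,0],0.035],[[0,0,0.026],[0,0,0],0.035],[[0,0,0.028],[0,0,0],0.035],[[0,0,0.028],[0,0,0],0.035]])

```text
time: 52.7
tool_pos: [0.5907, 0.2747, 0.0564]
tool_rot: [-3.141, -0.0, -3.14]
contact_force: [0.3, 0.4, -0.6]
opening: 0.0446
grip_force: 35.0
```

```bash
python3 -c "
from h import *
to(pan(.065,-.042,.0525),TY+np.pi)"
```

```text
[0.59074161 0.27472206 0.05636492] 0.044602158918714024 34.99712347984314 [ 0.3  0.4 -0.6]
[-3.141 -0.    -3.14 ] [0.0012 0.002  0.0039] [-0.    -0.    -0.007]
```

Emit:
arm_command(moves=[[[0.001,0.001,0.003],[0,0,0],0.035],[[0.001,0.001,0.0045],[0,0,0],0.035],[[0.001,0.001,0.0045],[0,0,0],0.05],[[0.001,0.001,0.0045],[0,0,0],0.058],[[0.001,0.001,0.0045],[0,0,0],0.058]])

```text
time: 53.2
tool_pos: [0.5897, 0.2761, 0.0522]
tool_rot: [-3.142, 0.0, -3.139]
contact_force: [0.1, 0.3, -0.6]
opening: 0.0573
grip_force: 0.0
```

Emit:
arm_command(moves=[[[0,0,-0.04],[0,0,0],0.06],[[0.01,-0.02,-0.08],[0,0,0.1],0.065],[[0.03,-0.06,-0.1],[0,0,0.25],0.065],[[0.05,-0.1,-0.1],[0,0,0.4],0.065],[[0.07,-0.14,-0.1],[0,0,0.55],0.065]])

```text
time: 53.7
tool_pos: [0.5195, 0.1348, 0.1532]
tool_rot: [3.14, 0.002, 2.589]
contact_force: [0.4, -0.3, 0.0]
opening: 0.065
grip_force: 0.0
```

```bash
python3 -c "
from h import *
to([.434,-.0525,.15],1.337)"
```

```text
[0.51954179 0.13482882 0.15320185] 0.06495029900613086 0.0 [ 0.4 -0.3  0. ]
[3.140e+00 2.000e-03 2.589e+00] [-0.0256 -0.2043  0.003 ] [3.000e-03 1.000e-03 1.252e+00]
```

Emit:
arm_command(moves=[[[-0.005,-0.04,0],[0,0,0.15],0.065],[[-0.01,-0.08,0],[0,0,0.3],0.065],[[-0.015,-0.12,0],[0,0,0.45],0.065],[[-0.02,-0.16,0],[0,0,0.6],0.065],[[-0.0256,-0.204,0],[0,0,0.75],0.065]])

```text
time: 54.2
tool_pos: [0.435, -0.0527, 0.1525]
tool_rot: [3.141, 0.001, 1.839]
contact_force: [0.8, -0.8, 0.7]
opening: 0.0649
grip_force: 0.0
```

Emit:
arm_command(moves=[[[0,0,0],[0,0,0.15],0.065],[[0,0,0],[0,0,0.3],0.065],[[0,0,0],[0,0,0.45],0.065],[[0,0,0],[0,0,0.5],0.065],[[0,0,0],[0,0,0.5],0.065]])

```text
time: 54.7
tool_pos: [0.4357, -0.0517, 0.1523]
tool_rot: [3.141, 0.0, 1.344]
contact_force: [-0.9, -0.3, 1.0]
opening: 0.0653
grip_force: 0.0
```

```bash
python3 -c "
from h import *
chk(.434,-.0525,1.337,'pics/w11.png')"
```

```text
[ 0.43572162 -0.05168378  0.15234375] [3.14098220e+00 1.18654721e-04 1.34361692e+00] [-0.00116552 -0.00158349  0.14734295] [0.00061085 0.00011663 0.00661696]
[[233.6, 146.9], [276.4, 147.2], [274.3, 216.5], [234.7, 216.1]]
[494  21  18  68 795] (502, 54) [67. 17.] 90.0 world [[0.7068 0.0225]]
[  61   88  101   74 5459] (109, 125) [105.  56.] 14.03624439239502 world [[0.298  0.0442]]
[ 234  149   42   70 2863] (254, 183) [41. 69.] 0.0 world [[ 0.4336 -0.053 ]]
```

Emit:
arm_command(moves=[[[-0.002,-0.001,0.03],[0,0,0.007],0.065],[[-0.002,-0.001,0.07],[0,0,0.007],0.065],[[-0.002,-0.001,0.11],[0,0,0.007],0.065],[[-0.002,-0.001,0.136],[0,0,0.007],0.065],[[-0.002,-0.001,0.147],[0,0,0.007],0.06]])

```text
time: 55.25
tool_pos: [0.4329, -0.0529, 0.0031]
tool_rot: [-3.138, -0.0, 1.339]
contact_force: [0.0, -0.4, 0.1]
opening: 0.0619
grip_force: 0.0
```

Emit:
arm_command(moves=[[[0,0,0],[0,0,0],0.05],[[0,0,0],[0,0,0],0.04],[[0,0,0],[0,0,0],0.035],[[0,0,0],[0,0,0],0.035],[[0,0,0],[0,0,0],0.035]])

```text
time: 55.75
tool_pos: [0.435, -0.0536, 0.0061]
tool_rot: [3.139, 0.0, 1.337]
contact_force: [0.3, 0.4, 5.9]
opening: 0.0449
grip_force: 35.0
```

Emit:
arm_command(moves=[[[0,0,0],[0,0,0],0.035],[[0,0,-0.02],[0,0,0],0.035],[[0,0,-0.05],[0,0,0],0.035],[[0,0,-0.09],[0,0,0],0.035],[[0,0,-0.11],[0,0,0],0.035]])

```text
time: 56.25
tool_pos: [0.4353, -0.0536, 0.1181]
tool_rot: [3.137, 0.0, 1.337]
contact_force: [0.9, 0.1, -0.7]
opening: 0.045
grip_force: 35.0
```

```bash
python3 -c "
from h import *
to(pan(-.055,-.042,.12),TY)"
```

```text
[ 0.43525679 -0.05359942  0.11809083] 0.045028194251863406 34.99970555305481 [ 0.9  0.1 -0.7]
[3.137 0.    1.337] [ 0.3283 -0.0429 -0.0022] [ 0.004 -0.002  1.329]
```

Emit:
arm_command(moves=[[[0.04,-0.005,0],[0,0,0.15],0.035],[[0.08,-0.01,0],[0,0,0.3],0.035],[[0.12,-0.015,0],[0,0,0.45],0.035],[[0.16,-0.02,0],[0,0,0.6],0.035],[[0.2,-0.025,0],[0,0,0.75],0.035]])

```text
time: 56.75
tool_pos: [0.4559, 0.1433, 0.1155]
tool_rot: [3.141, -0.001, 0.67]
contact_force: [0.2, -0.5, 0.2]
opening: 0.0452
grip_force: 35.0
```

```bash
python3 -c "
from h import *
to(pan(-.045,-.039,.085),TY)"
```

```text
[0.45588725 0.1433084  0.1155276 ] 0.04519974517798943 34.99155879020691 [ 0.2 -0.5  0.2]
[ 3.141e+00 -1.000e-03  6.700e-01] [ 0.1027 -0.0915  0.0305] [ 0.    -0.001  0.662]
```

Emit:
arm_command(moves=[[[0.025,-0.02,0],[0,0,0.12],0.035],[[0.05,-0.045,0],[0,0,0.24],0.035],[[0.075,-0.065,0],[0,0,0.36],0.035],[[0.1,-0.09,0],[0,0,0.48],0.035],[[0.1,-0.09,0],[0,0,0.58],0.035]])

```text
time: 57.25
tool_pos: [0.4778, 0.2782, 0.1153]
tool_rot: [-3.14, -0.002, 0.095]
contact_force: [0.6, -0.3, -0.0]
opening: 0.0451
grip_force: 35.0
```

Emit:
arm_command(moves=[[[0,0,0],[0,0,0],0.035],[[0,0,0],[0,0,0],0.035],[[0,0,0],[0,0,0],0.035],[[0,0,0],[0,0,0],0.035],[[0,0,0],[0,0,0],0.035]])

```text
time: 57.75
tool_pos: [0.4778, 0.2741, 0.1152]
tool_rot: [3.142, -0.0, 0.096]
contact_force: [0.3, -0.7, -1.6]
opening: 0.0448
grip_force: 35.0
```

```bash
python3 -c "
from h import *
to(pan(-.045,-.039,.052),TY)"
```

```text
[0.47777653 0.27405196 0.11521386] 0.04477485685289322 34.999653697013855 [ 0.3 -0.7 -1.6]
[ 3.142 -0.     0.096] [ 0.0022 -0.0046  0.0632] [ 0.    -0.     0.087]
```

Emit:
arm_command(moves=[[[0.002,-0.0045,0.01],[0,0,0.087],0.035],[[0.002,-0.0045,0.03],[0,0,0.087],0.035],[[0.002,-0.0045,0.05],[0,0,0.087],0.035],[[0.002,-0.0045,0.06],[0,0,0.087],0.035],[[0.002,-0.0045,0.063],[0,0,0.087],0.035]])

```text
time: 58.25
tool_pos: [0.4786, 0.2787, 0.0511]
tool_rot: [3.141, 0.002, 0.009]
contact_force: [-4.8, -2.7, 13.1]
opening: 0.045
grip_force: 35.0
```

Emit:
arm_command(moves=[[[0,0,0],[0,0,0],0.035],[[0,0,0],[0,0,0],0.035],[[0,0,0.0],[0,0,0],0.05],[[0,0,0],[0,0,0],0.056],[[0,0,0],[0,0,0],0.056]])

```text
time: 58.75
tool_pos: [0.4794, 0.2793, 0.0525]
tool_rot: [-3.141, -0.001, 0.009]
contact_force: [0.4, 0.5, -0.0]
opening: 0.0553
grip_force: 0.0
```

Emit:
arm_command(moves=[[[0,0,-0.01],[0,0,0],0.056],[[0,0,-0.04],[0,0,0],0.056],[[0,0,-0.08],[0,0,0],0.04],[[0,0,-0.1],[0,0,0],0.02],[[0,0,-0.1],[0,0,0],0.0]])

```text
time: 59.25
tool_pos: [0.4811, 0.28, 0.1563]
tool_rot: [-3.139, -0.007, 0.009]
contact_force: [1.0, 0.1, 0.5]
opening: 0.0369
grip_force: 0.0
```

```bash
python3 -c "
from h import *
to([.44,.213,.09],TY+np.pi/2)
im=robot.read_camera('top');cv2.imwrite('pics/t3.png',cv2.resize(im[120:268,105:303,::-1],None,fx=4,fy=4,interpolation=cv2.INTER_CUBIC))
"
```

```text
[0.48108917 0.28004385 0.15629579] 0.036890324846210035 0.0 [1.  0.1 0.5]
[-3.139 -0.007  0.009] [-0.0422  0.0669  0.0658] [ 0.003 -0.008 -1.57 ]
```

Emit:
arm_command(moves=[[[-0.01,0.015,0],[0,0,-0.15],0],[[-0.02,0.03,0],[0,0,-0.3],0],[[-0.03,0.05,0],[0,0,-0.45],0],[[-0.042,0.067,0],[0,0,-0.6],0],[[-0.042,0.067,0],[0,0,-0.75],0]])

```text
time: 59.8
tool_pos: [0.4354, 0.2099, 0.1508]
tool_rot: [-3.14, 0.004, 0.764]
contact_force: [-0.7, -0.7, 0.1]
opening: 0.0003
grip_force: 0.0
```

Emit:
arm_command(moves=[[[0,0,0.02],[0,0,-0.15],0],[[0,0,0.04],[0,0,-0.3],0],[[0,0,0.06],[0,0,-0.45],0],[[0,0,0.066],[0,0,-0.6],0],[[0,0,0.066],[0,0,-0.75],0]])

```text
time: 60.3
tool_pos: [0.436, 0.2112, 0.0837]
tool_rot: [-3.137, 0.002, 1.515]
contact_force: [0.4, -0.3, 0.8]
opening: 0.0004
grip_force: 0.0
```

Emit:
arm_command(moves=[[[0,0,0],[0,0,-0.07],0],[[0,0,0],[0,0,-0.07],0],[[0,0,0],[0,0,-0.07],0],[[0,0,0],[0,0,-0.07],0],[[0,0,0],[0,0,-0.07],0]])

```text
time: 60.8
tool_pos: [0.4377, 0.2118, 0.086]
tool_rot: [-3.141, 0.0, 1.578]
contact_force: [0.2, 0.4, 0.2]
opening: 0.0002
grip_force: 0.0
```

```bash
python3 -c "
from h import *
to([.44,.213,.0535],TY+np.pi/2)
im=robot.read_camera('wrist');cv2.imwrite('pics/w12.png',cv2.resize(im[:,:,::-1],(800,600),interpolation=cv2.INTER_CUBIC))
"
```

```text
[0.43771984 0.21177769 0.08599285] 0.00019884299576562774 0.0 [0.2 0.4 0.2]
[-3.141  0.     1.578] [0.0012 0.0023 0.0325] [-0.     0.    -0.001]
```

View pics/w12.png

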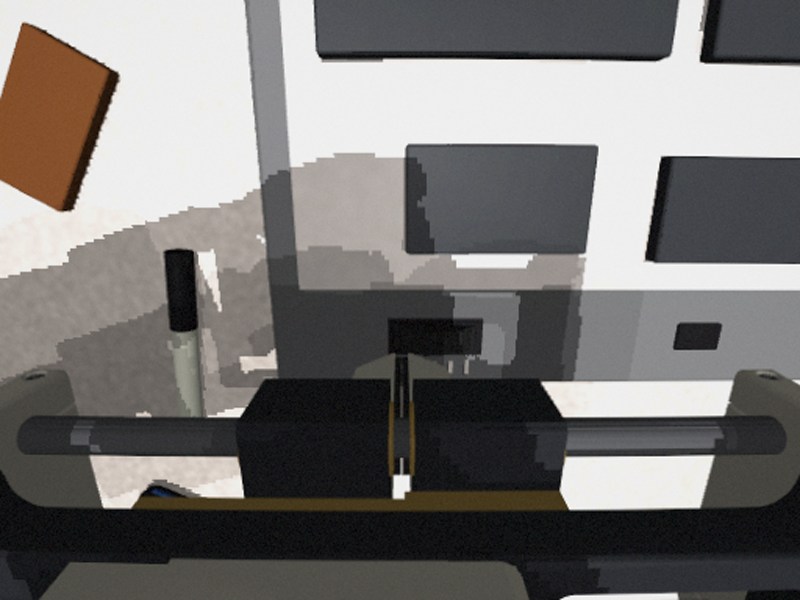

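All plaques lie flat and separate on the panel, and the wheel slot is at (388-482, 318-355). Touching down on the wheel now.

Emit:
arm_command(moves=[[[0.001,0.002,0.01],[0,0,0],0],[[0.001,0.002,0.02],[0,0,0],0],[[0.001,0.002,0.028],[0,0,0],0],[[0.001,0.002,0.03],[0,0,0],0],[[0.001,0.002,0.03],[0,0,0],0]])

```text
time: 61.35
tool_pos: [0.4394, 0.2127, 0.0554]
tool_rot: [-3.14, 0.001, 1.579]
contact_force: [0.1, -0.4, 0.2]
opening: 0.0005
grip_force: 0.0
```

Emit:
arm_command(moves=[[[0,0,0.001],[0,0,0],0],[[0,0,0.001],[0,0,0],0],[[0,0,0.002],[0,0,0],0],[[0,0,0.002],[0,0,0],0],[[0,0,0.002],[0,0,0],0]])

```text
time: 61.85
tool_pos: [0.4399, 0.2129, 0.0542]
tool_rot: [3.141, 0.0, 1.579]
contact_force: [0.3, 0.4, 1.2]
opening: 0.0005
grip_force: 0.0
```

Emit:
arm_command(moves=[[[0,0,0.0015],[0,0,0],0],[[0,0.004,0.0015],[0,0,0],0],[[0,0.009,0.0015],[0,0,0],0],[[0,0.014,0.0015],[0,0,0],0],[[0,0.018,0.0015],[0,0,0],0]])

```text
time: 62.35
tool_pos: [0.4601, 0.2131, 0.0548]
tool_rot: [3.137, -0.0, 1.579]
contact_force: [1.0, -3.3, 10.3]
opening: 0.0008
grip_force: 5.2
```

```bash
python3 -c "
from h import *
to([.44,.213,.0535],TY+np.pi/2);print(robot.observe()['torque'])"
```

```text
[0.46012433 0.21309851 0.05479512] 0.000792307188412831 5.225657522678375 [ 1.  -3.3 10.3]
[ 3.137 -0.     1.579] [ 0.0001 -0.0201  0.0012] [ 0.005 -0.     0.   ]
[-0.50851701 -0.25247579 -0.02840386]
```

Emit:
arm_command(moves=[[[0,0.004,0],[0,0,0],0],[[0,0.008,0],[0,0,0],0],[[0,0.012,0],[0,0,0],0],[[0,0.012,-0.01],[0,0,0],0],[[0,0.012,-0.02],[0,0,0],0]])

```text
time: 62.85
tool_pos: [0.4696, 0.213, 0.0729]
tool_rot: [-3.141, 0.0, 1.579]
contact_force: [-0.2, 0.1, 0.5]
opening: 0.0004
grip_force: 0.0
```

Emit:
arm_command(moves=[[[0,-0.01,0],[0,0,0],0],[[0,-0.03,0],[0,0,0],0],[[0,-0.03,0.01],[0,0,0],0],[[0,-0.03,0.016],[0,0,0],0],[[0,-0.03,0.02],[0,0,0],0]])

```text
time: 63.35
tool_pos: [0.4399, 0.2128, 0.0519]
tool_rot: [-3.141, 0.0, 1.579]
contact_force: [-6.0, 0.1, 13.6]
opening: 0.0004
grip_force: 7.0
```

Emit:
arm_command(moves=[[[0,0.006,0],[0,0,0],0],[[0,0.012,0],[0,0,0],0],[[0,0.018,0],[0,0,0],0],[[0,0.024,0],[0,0,0],0],[[0,0.03,0],[0,0,0],0]])

```text
time: 63.85
tool_pos: [0.4703, 0.213, 0.0523]
tool_rot: [-3.141, 0.0, 1.579]
contact_force: [-0.9, 0.4, 1.1]
opening: 0.0001
grip_force: 0.5
```

Emit:
arm_command(moves=[[[0,0,-0.01],[0,0,0],0],[[0,0,-0.02],[0,0,0],0],[[0,0.01,-0.05],[0,0,0],0],[[0,0.01,-0.08],[0,0,0],0],[[0,0.01,-0.08],[0,0,0],0]])

```text
time: 64.35
tool_pos: [0.4822, 0.214, 0.1371]
tool_rot: [3.134, -0.002, 1.579]
contact_force: [0.5, -0.4, -0.9]
opening: 0.0004
grip_force: 0.0
```

```bash
python3 -c "
from h import *
to([.44,.213,.0535],TY+np.pi/2)
im=robot.read_camera('wrist');m=robot.camera_model('wrist');q=w2p(m,[[.4546,.2131,.054]])[0];print(q)
cv2.imwrite('pics/w13.png',im[:,:,::-1])
u,v=q.astype(int);c=im[v-25:v+30,u-60:u+60].copy()
g=cv2.cvtColor(c,cv2.COLOR_RGB2GRAY)
np.set_printoptions(linewidth=250)
print(g[5:50:3,10:110:4])
"
```

```text
[0.482196   0.21395551 0.13711677] 0.0003885627384652087 0.0 [ 0.5 -0.4 -0.9]
[ 3.134e+00 -2.000e-03  1.579e+00] [-0.0008 -0.0429  0.0833] [ 0.008 -0.002 -0.   ]
[226.7651092  199.59140878]
[[ 64  63  54  55  57  54  55  56  57  54  54  54  52  55  55  57  56  54  55  53  52  53  51  55  53]
 [ 67  65  55  56  55  54  52  55  52  57  55  53  52  55  56  55  57  53  54  55  57  55  55  52  52]
 [ 65  66  53  53  53  55  57  54  54  55  52  56  54  57  54  51  57  52  56  52  53  53  51  53  55]
 [ 65  65  54  53  54  55  52  25  24  24  28  24  24  23  15  24  24  20  24  56  52  55  52  52  52]
 [ 65  69  54  55  54  56  54  16  54  17  13  19  11  18  10  16  19  14  20  56  54  56  54  56  55]
 [ 65  67  54  56  57  57  56  16  97  11  15  16  14  13  16  11  16  15  17  54  56  56  54  59  75]
 [ 65  65  54  54  53  56  57  13 101  19  12  14  12  19  15  10  12  17  12  55  54  54  57  57  73]
 [ 53  53  52  52  57  55  52   5  97  22  21   9  19  16  10   7  15  15  23  53  52  53  56  56  72]
 [ 53  52  52  57  56  53  56  18  98  17  18   8  15   4  20  19  15  13  14  53  53  54  54  52  74]
 [ 55  54  52  55  54  51  57  22  23  22  17  17  16  22  24  22  30  25  20  56  51  53  55  50  72]
 [ 54  56  53  54  54  55  56  52  51  55  52  54  52  56  57  56  56  70  58  54  55  54  52  54  72]
 [ 54  54  56  55  50  54  53  55  61  53  54  56  53  59  55  67  55  86  55  52  52  54  53  55  74]
 [ 53  56  51  56  54  57  56  52  55  53  52  56  55  61  53  70  55  82  57  54  54  52  55  52  71]
 [ 51  52  51  54  52  55  54  52  52  55  56  57  54  53  56  53  53  58  56  52  54  56  55  51  74]
 [ 89  91  88  89  70  69  67  64  69  65  65  65  69  65  69  78  81  85  78  72  73 110 126 134 142]]
```

A white line is now visible at the near edge of the wheel, about 0.75 rad from the top. Two more strokes up to the stop.

Emit:
arm_command(moves=[[[0,-0.02,0.02],[0,0,0],0],[[0,-0.04,0.05],[0,0,0],0],[[0,-0.04,0.07],[0,0,0],0],[[0,-0.04,0.077],[0,0,0],0],[[0,-0.04,0.08],[0,0,0],0]])

```text
time: 64.9
tool_pos: [0.4388, 0.2126, 0.0519]
tool_rot: [-3.139, 0.001, 1.579]
contact_force: [-6.3, -0.7, 8.6]
opening: 0.0005
grip_force: 5.3
```

Emit:
arm_command(moves=[[[0,0.006,0],[0,0,0],0],[[0,0.012,0],[0,0,0],0],[[0,0.018,0],[0,0,0],0],[[0,0.024,0],[0,0,0],0],[[0,0.03,0],[0,0,0],0]])

```text
time: 65.4
tool_pos: [0.4636, 0.2129, 0.0531]
tool_rot: [-3.127, 0.001, 1.578]
contact_force: [-33.4, 2.9, 30.4]
opening: 0.0001
grip_force: 14.6
```

Emit:
arm_command(moves=[[[0,0,-0.01],[0,0,0],0],[[0,-0.01,-0.02],[0,0,0],0],[[0,-0.03,-0.02],[0,0,0],0],[[0,-0.03,-0.01],[0,0,0],0],[[0,-0.03,0],[0,0,0],0]])

```text
time: 65.9
tool_pos: [0.4405, 0.2131, 0.0528]
tool_rot: [3.139, -0.001, 1.579]
contact_force: [-1.6, 0.2, 13.1]
opening: 0.0007
grip_force: 7.1
```

Emit:
arm_command(moves=[[[0,0.006,0],[0,0,0],0],[[0,0.012,0],[0,0,0],0],[[0,0.018,0],[0,0,0],0],[[0,0.024,0],[0,0,0],0],[[0,0.03,0],[0,0,0],0]])

```text
time: 66.4
tool_pos: [0.4468, 0.2123, 0.0517]
tool_rot: [-3.092, 0.006, 1.578]
contact_force: [-83.7, 7.8, 81.2]
opening: -0.0001
grip_force: 71.2
```

Emit:
arm_command(moves=[[[0,0,-0.01],[0,0,0],0],[[0,0,-0.02],[0,0,0],0],[[0,0.01,-0.05],[0,0,0],0],[[0,0.01,-0.08],[0,0,0],0],[[0,0.01,-0.08],[0,0,0],0]])

```text
time: 66.9
tool_pos: [0.4839, 0.2137, 0.1362]
tool_rot: [3.132, -0.002, 1.578]
contact_force: [0.8, 0.6, 0.3]
opening: 0.0005
grip_force: 0.0
```

```bash
python3 -c "
from h import *
to([.44,.213,.0535],TY+np.pi/2)
im=robot.read_camera('wrist');m=robot.camera_model('wrist');q=w2p(m,[[.4546,.2131,.054]])[0];print(q)
u,v=q.astype(int)
g=cv2.cvtColor(im,cv2.COLOR_RGB2GRAY)[v-25:v+30,u-60:u+60]
np.set_printoptions(linewidth=250)
print(g[14:35:3,34:90:2])
"
```

```text
[0.48385367 0.21373032 0.13624209] 0.0005208909214901754 0.0 [0.8 0.6 0.3]
[ 3.132e+00 -2.000e-03  1.578e+00] [-0.0006 -0.0446  0.0823] [ 0.009 -0.002 -0.001]
[224.97066844 199.66256446]
[[ 56  22  14  25  22  23  23  21  24  12  23  26  20  19  22  23  24  22  22  23  27  25  23  25  24  33  55  51]
 [ 53  17   9  17  11  14  12  16   6  13  21  13  16   3  13   8  13  14  10   5  18  17  14  11  14  27  53  53]
 [ 54  16  11  12  17  18  11  21  14  18  18  12  16  88  99  26  18  19  16  15   9   9  16  16  12   9  55  52]
 [ 53  25  17   9  19  20  14  15  15  11  17  16   9 105 109  34  17   7  14  14   9  14  11   7   1  24  54  56]
 [ 51  25  14  16  18  23  16  19  21  17  15  14  15  99 111  36  15  17   8  13  19  12  13  16  15  20  52  53]
 [ 55  27   4   8  14  11  23  14  20  15  17  14  19  97 108  41  17  19   5  21  14   8  14   5  10  30  57  57]
 [ 55  29  15  10  13  18  19  21  14  14  18  16  13  90 110  43  23  28  12  18  24  17  18  24  17  27  53  53]]
```

Emit:
arm_command(moves=[[[0,0,-0.03],[0,0,0],0],[[-0.03,-0.02,-0.08],[0,0,0],0],[[-0.08,-0.04,-0.1],[0,0,0],0],[[-0.12,-0.06,-0.1],[0,0,0],0],[[-0.16,-0.08,-0.1],[0,0,0],0]])

```text
time: 67.45
tool_pos: [0.4035, 0.0559, 0.2325]
tool_rot: [3.14, 0.001, 1.58]
contact_force: [0.2, -0.8, -0.3]
opening: 0.0003
grip_force: 0.0
```

Emit:
arm_command(moves=[[[0,0,0],[0,0,0],0],[[0,0,0],[0,0,0],0],[[0,0,0],[0,0,0],0],[[0,0,0],[0,0,0],0],[[0,0,0],[0,0,0],0]])

```text
time: 67.95
tool_pos: [0.4038, 0.0582, 0.2321]
tool_rot: [-3.141, -0.0, 1.581]
contact_force: [0.4, 0.5, 0.6]
opening: 0.0002
grip_force: 0.0
```

```bash
python3 -c "
from h import *
im=robot.read_camera('top');cv2.imwrite('pics/t4.png',cv2.resize(im[:,:,::-1],(800,600),interpolation=cv2.INTER_CUBIC))
print(robot.observe()['tool_pos'],robot.observe()['time'])"
```

```text
[0.403679   0.05815614 0.23210875] 68.0
```

View pics/t4.png

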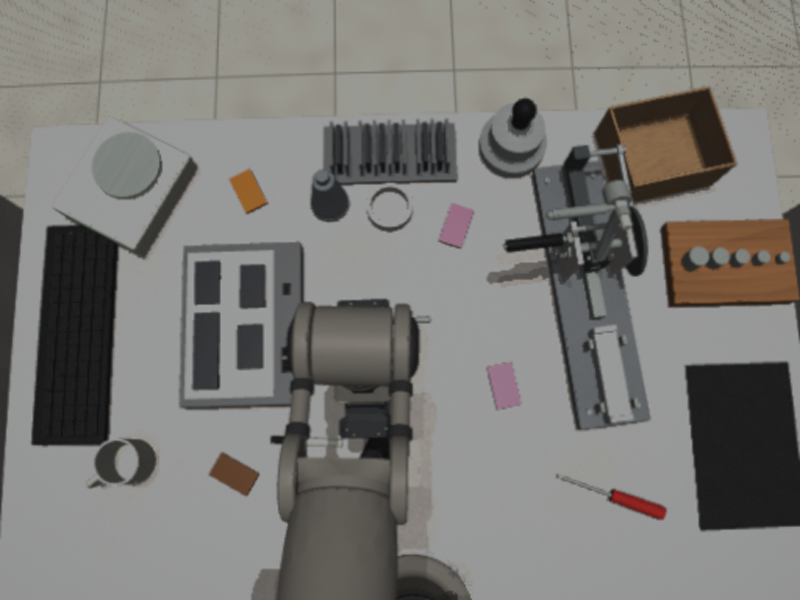

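All four plaques are on the panel, at (207,350), (207,283), (252,286) and (249,347). The rub arm is tipped back, the crank handle is at (535,243) as at the start, and the tape roll and cone haven't moved.

```bash
python3 -c "
from h import *
print(robot.hand_in())"
```

```text
the job is handed in; nothing more can be done
None
```

The job is handed in with every step done as asked, but on the last dimmer stroke, against its stop, the wrist force read about 117 N (limit 120 N), and it may have gone higher between readings.

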